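# Snap the cover board onto a plaster tile mould

## Robot

A 7-joint arm with a two-finger parallel gripper is mounted at the origin on the work surface. World frame = base frame: x ahead of the robot, y to its left, z up, the work surface at z = 0. Lengths are in m, angles in rad, forces in N, time in s.
With the tool pointing down it reaches from about 0.4 to 0.85 m from the base axis. Payload 4.5 kg.
Tool frame: the origin (TCP) lies on the centre line of the jaws, within the pads' length; the fingertips stand 14 mm ahead of it and the grasp point (between the pads) lies 5 mm behind it (nose_length is the distance from the TCP to the fingertips, in m); x points along the fingers, y is the direction in which the jaws open and shut, and the axes are right-handed (so a half turn about x gives the same grasp; the last joint's range is limited). The gripper opens to 88 mm and grips with 3 to 60 N. Pads are 18 mm wide; open, the fingers measure 123 mm over their backs; the gripper's body (75 mm by 187 mm) begins 45 mm behind the grasp point.
Start: joints at [1.238, 0.689, -0.195, 1.565, 0.157, 0.902, -0.215], TCP at [0.224, -0.583, 0.253] pointing down, gripper open.
Joint ranges: [-3.01, 3.01], [-0.46, 2.08], [-1.47, 1.51], [0.13, 2.56], [-1, 4.14], [0.04, 2.09], [-2.66, 2.66]. Speed limits (rad/s): [2.57, 2.57, 3.14, 3.14, 3.14, 3.14, 3.14].

## Interface

Orientations are given as a unit quaternion [x, y, z, w].
In Python, from plant import get_state, snapshot, camera_params, finish_job, boxes_of, silhouettes, spot_point, nose_length gives the robot as it stands.
- The arm moves only by the tool apply_moves, never from a script. Its arguments are lists of equal length, an entry for each row: "delta_pos": the shift along the tool's x, y, z in cm, a list of three; "yaw": the turn about the tool's x in rad; "gripper": the opening in per cent of the stroke, from 0 (shut) to 100 (fully open). A call has 1 to 10 rows; each row is the pose to reach, as a shift and turn from the pose measured when the call began, along the tool's axes at that moment; what a row does not reach only later rows make up. A row lasts 1/12 s, in which the tool goes at most 41.7 mm and 7.16 degrees, less where a joint would pass 70% of its speed; a pose out of reach is approached as far as the arm can. A call with a gripper value outside its range is refused whole. The fingers move at their own pace and stop on an object; "force" is the grip in N (left out, the last holds). Time passes only in rows, so rows that repeat a pose let the fingers close. It gives the time, the measured TCP pose, the force and the opening at its end, in the units of the state.
- get_state(): the state, without advancing time (a new reading comes with each control period).
- snapshot(name): name is "scene" or "top"; returns the picture (480x640x3 uint8, red, green, blue); there is no depth.
- camera_params(name): a dict with "fovy" (degrees; the focal length in pixels is half the picture's height over the tangent of half this angle, whatever the lens; pixels are square), "cx", "cy" (the principal point, pixels), "dist" ([k1, k2, p1, p2, k3] as OpenCV has them; the pictures are not rectified), "position" and "orientation" of the camera in the world. Camera axes: x right, y down, z forward; pixel columns grow to the right and rows downward; lengths in m; the calibration is good to about 2 mm. A picture is of the moment at which its call begins. camera_params takes no time and is no camera call.
- finish_job(): hands the job in, once; it reports no verdict.
Trained networks look in the newest picture that a camera, given by its name, has taken for a name from the list of things; names that differ only in an ending like _2 or _b are one class to them, and where a whole thing is asked for, a point or a joint stands for the part that bears it (a point fixed in the world has none). Each returns a list of dicts, best first, with "score" (0 to 1); they miss things now and then, are a little off and sometimes report something else, mostly with a low value. They report only what shows in the picture. A call takes as long as a camera call. They do not tell look-alikes from the thing itself.
- boxes_of(thing, camera): "bbox" ([left, top, width, height] in pixels, round what is visible of it).
- silhouettes(thing, camera): "mask" (480x640 bool, what is visible of it) and "bbox" ([left, top, width, height] in pixels, round what is visible of it).
- spot_point(thing, camera): "pixel" ([column, row] in pixels: a listed point, or the origin of a listed thing).
The state is a dict: "clock": time; "q": joint angles; "qd": joint speeds; "joint_torque": joint torques, N m; "tool_pos": TCP position; "eef_rot": TCP orientation; "contact_force": force on the tool from outside, world axes, zero at the start; "moment": the same for the moment, N m; "opening": opening from 0.0 (shut) to 1.0 (fully open).
Only numpy, scipy, OpenCV 4.12 (cv2) and the standard library are available. Lean on these libraries where they do the work, as an engineer would, in place of code of your own. Each camera call takes 0.05 s, during which the arm holds its last target.

## Task

Close up the plaster tile mould for storage: lift its plywood cover board by the rib, set it on the mould base with all four white snap posts standing in its holes, then press it down until every post has clicked through, so that it lies flat and fully home, and let go. All four posts at once take too much force, so press slowly on the middle of one short end until it is home and then on the other, keeping the board nearly level and never pushing with more than about 40 N. Leave the mug, the bowl and the modelling tool where they are.

Things in the scene. Friction and masses are not known exactly. Their poses are not given: they have to be found in the camera images.
- cover: Cover board: loose plywood board 200 (x) x 140 (y) x 5 mm, about 0.25 kg, lying flat on the table, with a wooden grip rib on its middle (70 mm along x, 16 mm along y, rising 32 mm above the board: its top is 37 mm above the underside). Four square holes, 14 mm wide, at x = +-80, y = +-50 mm. Origin: centre of the underside; z up. It fits either way round.
- cover_grip (a point): Centre of the grip rib: middle of the board, 21 mm above its underside, 16 mm below the rib's top. Grasp the rib here, fingers closing along the board's y.
- hole_a (a point): Centre of the cover board's square hole at board x = +80, y = +50 mm, at the board's underside.
- hole_b (a point): Centre of the cover board's square hole at board x = +80, y = -50 mm, at the board's underside.
- hole_c (a point): Centre of the cover board's square hole at board x = -80, y = +50 mm, at the board's underside.
- hole_d (a point): Centre of the cover board's square hole at board x = -80, y = -50 mm, at the board's underside.
- press_p (a point): Clear spot on the board's upper face at its +x short end (board x = +72, y = 0 mm), midway between two holes: a good place to press with closed fingertips. Pressing here loads the two posts of this end; pressing nearer the edge than the holes (beyond 80 mm) tips the board up.
- press_m (a point): The same spot at the other short end (board x = -72, y = 0 mm).
- base: Mould base: grey laminated board 220 (x) x 160 (y) x 12 mm, fixed on the table, with a white plaster tile mould (110 x 120 mm, top 24 to 27 mm high) on its middle, four white snap posts at x = +-80, y = +-50 mm, and a sprung steel buffer pin (12 mm thick) between the two posts of each short end. Origin: centre of its underside (table height); z up.
- base_center (a point): Point on the base's centre line at the height of the collar tops, 30 mm above the base's underside.
- post_a (a point): Axis of the snap post at base x = +80, y = +50 mm, at its collar's top, 30 mm high. All four posts alike: a collar 22 mm across that stops the board; above it a 12 mm thick stem whose tip tapers from 40.5 mm height to 4 mm across at 48.5 mm; a spring barb on the outer side (away from the base's long centre line) sticks out 9.5 mm from the axis at 36.5 mm height.
- collars: The four white collars of the posts, 22 mm across, tops 30 mm above the table; fixed to the base, origin and axes as the base's. When pressed home the board's underside meets them (let go, it rises about 1 mm, up to the barbs); they stop it dead, and the force then climbs steeply.
- post_b (a point): Axis of the post at base x = +80, y = -50 mm, at the collar's top. Behaviour of each short end (two posts, one buffer): a board laid on stops on the sloping barbs, underside about 38 to 41 mm high; about 12 to 28 N pushes it past them (friction varies), 10 to 18 N is still needed to the last; 1.5 mm above the collars the barbs spring out over the board and hold it.
- buffer (a point): Top of the base's buffer pin at base x = +80, y = 0 mm when free, 38 mm high; a like pin stands at x = -80. They push the board up so that it does not rattle: 9 N each at first touch, 13 N with the board home. Unless its barbs have clicked, they lift that end again, to about 36 to 39 mm.
- post_c (a point): Axis of the post at base x = -80, y = +50 mm, at the collar's top.
- post_d (a point): Axis of the post at base x = -80, y = -50 mm, at the collar's top.
- mug: Blue ceramic mug, 76 mm across, 90 mm high, standing beyond the work; origin under its centre. Leave alone.
- bowl: White ceramic bowl, 120 mm across, 55 mm high, beyond the work; origin under its centre. Leave alone.
- modelling_tool: Wooden modelling tool (flat spatula), lying beyond the work; origin under its middle. Leave alone.
Things that resemble listed ones, but are neither listed nor needed, are in the scene too. What is shaped like the cover but orange or red is not meant.

How it is judged:
By the outcome, as a careful person would: the job done as asked, in the order asked, and still so for the second after the job is handed in, with the robot touching nothing.
It also fails if it takes over 67 s, if anything falls off the work surface, if the arm or the gripper's body presses on something with over 40 N, if the wrist force passes 120 N, or if a joint passes its speed limit or range.

## Working session

There is one attempt and no reset: what is moved stays moved. The work goes in short steps, Python scripts to look and compute and a tool call to move; the robot and the scene stay as the last step left them, time stands still between calls to the robot, and variables do not carry over. Pictures are saved under pics/ and viewed, and the job is handed in when it is done.

Besides the shell and the picture viewer there is one more tool, called after "Emit:" as name(argument=value, ...), one argument or row to a line, values as JSON. apply_moves: Moves the arm, as the interface text tells. Its arguments: {"type":"object","properties":{"delta_pos":{"type":"array"},"yaw":{"type":"array"},"gripper":{"type":"array"},"force":{"type":"number"}},"required":["delta_pos","yaw","gripper"]}

```bash
mkdir -p pics; ls; python3 - <<'E'
from plant import *
import cv2
for n in ["scene","top"]:
    im=snapshot(n); cv2.imwrite(f"pics/{n}0.png",im[:,:,::-1]); print(camera_params(n))
for t in ["cover","base","hole_a","post_a","cover_grip","collars","base_center","buffer","press_p"]:
    for n in ["scene","top"]:
        print(t,n,[(r['score'],[round(float(v)) for v in r['pixel']]) for r in spot_point(t,n)])
print(get_state(), nose_length)
E
```

```text
pics
{'fovy': 49.36677850451522, 'cx': 319.36430328228084, 'cy': 245.36524660045038, 'dist': array([-0.08931093,  0.        ,  0.        ,  0.        ,  0.        ]), 'position': array([ 1.31664361, -0.33594745,  0.62131536]), 'orientation': array([ 0.73195112,  0.47254516, -0.27743557, -0.40494214])}
{'fovy': 52.874251034013426, 'cx': 322.7965861504711, 'cy': 230.22685910362532, 'dist': array([-0.10828207,  0.        ,  0.        ,  0.        ,  0.        ]), 'position': array([0.35072323, 0.01496229, 1.06961094]), 'orientation': array([ 0.71368423, -0.69694037,  0.04789625, -0.05133125])}
cover scene [(0.82, [400, 259]), (0.61, [373, 200]), (0.57, [159, 245])]
cover top [(0.69, [245, 227]), (0.58, [203, 354])]
base scene [(0.6, [237, 319]), (0.24, [246, 333])]
base top [(0.55, [417, 213])]
hole_a scene [(0.97, [195, 252]), (0.97, [128, 245]), (0.93, [126, 265]), (0.89, [193, 233]), (0.8, [358, 187]), (0.72, [381, 211]), (0.71, [435, 275]), (0.71, [395, 280]), (0.66, [344, 213]), (0.62, [394, 186]), (0.61, [405, 236]), (0.59, [368, 243])]
hole_a top [(0.95, [159, 363]), (0.91, [494,
[... 1090 characters left out ...]
': 1.0, 'q': array([ 1.23778494,  0.68909228, -0.19461678,  1.56531207,  0.15730363,
        0.90250794, -0.21512667]), 'qd': array([ 1.02130021e-03, -2.19560355e-05,  4.54863094e-04, -6.11399666e-04,
       -6.03151686e-04,  4.29865073e-04, -3.88138863e-04]), 'joint_torque': array([ 1.49226948e-04, -5.27498996e+01, -1.26707353e+00, -1.53745472e+01,
       -5.18782809e-02, -8.58540170e-04,  2.15320233e-05]), 'tool_pos': array([ 0.22418593, -0.58342332,  0.25274474]), 'eef_rot': array([ 0.69525635,  0.12894443, -0.6952368 ,  0.12898731]), 'contact_force': array([-0.44881596, -0.00926242,  0.32191084]), 'moment': array([0.02752031, 0.00523821, 0.01697799]), 'opening': 1.0015073725989865} 0.014
```

View pics/scene0.png

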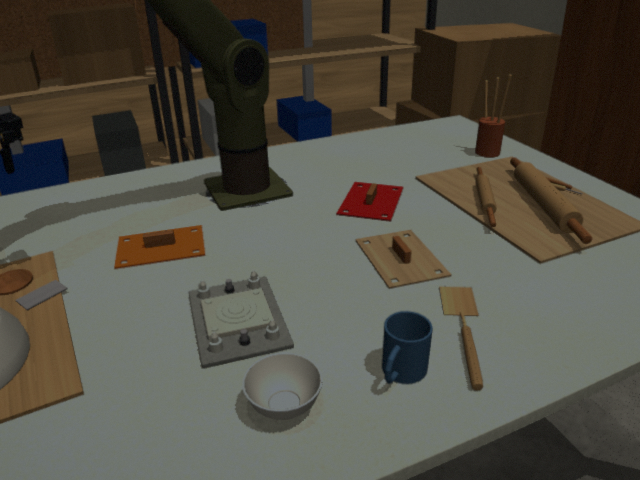

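View pics/top0.png

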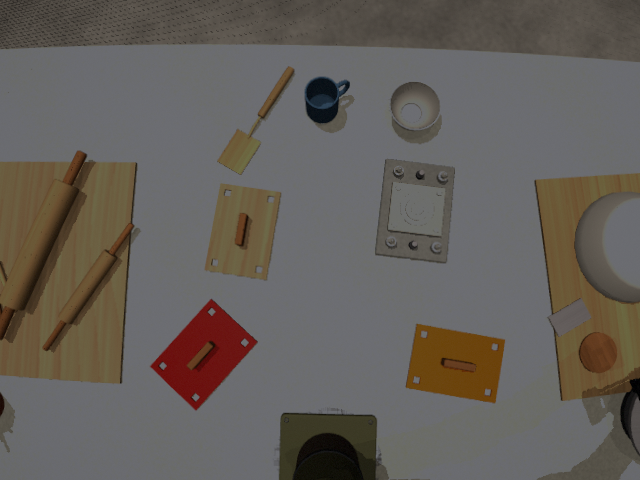

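Three boards resemble the cover in the top view: red at (204,354), orange at (457,363) and bare plywood at (243,231). Only the plywood one fits the description, since orange and red are excluded. I'll confirm it in a crop and fit the poses.

```bash
cat > h.py <<'E'
from plant import *
import numpy as np, cv2, json
from scipy.spatial.transform import Rotation as R
from scipy.optimize import least_squares
def proj(n,P):
    c=camera_params(n); f=240/np.tan(np.radians(c['fovy']/2))
    K=np.array([[f,0,c['cx']],[0,f,c['cy']],[0,0,1]])
    M=R.from_quat(c['orientation']).as_matrix().T
    p,_=cv2.projectPoints(np.asarray(P,float).reshape(-1,1,3),cv2.Rodrigues(M)[0],-M@c['position'],K,c['dist'])
    return p[:,0]
def place(x,y,a,L,z=0):
    L=np.asarray(L,float); c,s=np.cos(a),np.sin(a)
    return np.c_[x+c*L[:,0]-s*L[:,1],y+s*L[:,0]+c*L[:,1],z+L[:,2]]
HO=[[.08,.05,0],[.08,-.05,0],[-.08,.05,0],[-.08,-.05,0]]
PO=[[.08,.05,.03],[.08,-.05,.03],[-.08,.05,.03],[-.08,-.05,.03]]
def fit(x0,L,dets,gate=12,z=0):
    # dets {cam: array of pixels}; nearest matching to predicted
    x=np.array(x0,float)
    for g in (3*gate,gate,gate/2,gate/2):
        pairs=[]
        for n,d in dets.items():
            p=proj(n,place(*x,L,z))
            for i in range(len(L)):
                e=np.linalg.norm(d-p[i],axis=1); j=e.argmin()
                if e[j]<g: pairs.append((n,i,d[j]))
        def res(v):
            r=[]
            P={n:proj(n,place(*v,L,z)) for n in dets}
            for n,i,q in pairs: r+=list(P[n][i]-q)
            return r
        s=least_squares(res,x,loss='soft_l1',x_scale=[.01,.01,.1]); x=s.x
    return x,[(n,i,np.round(q-proj(n,place(*x,L,z))[i],1)) for n,i,q in pairs]
E
python3 - <<'E'
from h import *
tp=snapshot("top"); sc=snapshot("scene")
D={}
for t in ["hole_a","post_a"]:
    D[t]={n:np.array([r['pixel'] for r in spot_point(t,n)]) for n in ["top","scene"]}
# initial from rough camera scale: invert via least squares of one point
def inv(px,z): return least_squares(lambda v:proj("top",[[v[0],v[1],z]])[0]-px,[.5,0]).x
c=inv((243,231),0); b=inv((416,212),.03)
print(c,b)
h1=inv((228,192),0);h2=inv((273,201),0);h3=inv((215,262),0);h4=inv((259,269),0)
d=(h1+h2-h3-h4); a=np.arctan2(d[1],d[0]); print(np.linalg.norm(h1-h3),np.linalg.norm(h1-h2),a)
p1=inv((444,177),.03);p2=inv((437,249),.03); d=p1-p2; ab=np.arctan2(d[1],d[0]); print(np.linalg.norm(d))
for nm,x0,L,t in (("cover",(*c,a),HO,"hole_a"),("base",(*b,ab),PO,"post_a")):
    for cams in (["top"],["scene"],["top","scene"]):
        x,r=fit(x0,L,{n:D[t][n] for n in cams}); print(nm,cams,x,r)
    np.save(nm+".npy",x)
    for n,im in (("top",tp),("scene",sc)):
        for p in proj(n,place(*x,L)): cv2.circle(im,tuple(int(round(8*v)) for v in p),8,(255,0,0),-1,shift=3)
o=np.hstack([cv2.resize(tp[150:300,190:310],None,fx=3,fy=3),cv2.resize(tp[150:300,360:480],None,fx=3,fy=3)])
cv2.imwrite("pics/t1.png",o[:,:,::-1])
o=cv2.resize(sc[220:370,180:460],None,fx=2.8,fy=2.8); cv2.imwrite("pics/s1.png",o[:,:,::-1])
E
```

```text
[0.49590292 0.20107324] [ 0.54283015 -0.18175054]
0.16141157719923663 0.10529278223952145 -0.1462456713946119
0.16234986724474043
cover ['top'] [ 0.49573861  0.20320298 -0.08746006] [('top', 0, array([-0.9, -1.3])), ('top', 1, array([ 0.5, -0.2])), ('top', 2, array([-0.9,  0.1])), ('top', 3, array([1.5, 1.4]))]
cover ['scene'] [ 0.49895384  0.19798093 -0.12722574] [('scene', 0, array([-1.7,  4.2])), ('scene', 1, array([ 1.7, -2.7])), ('scene', 2, array([ 1. , -1.1])), ('scene', 3, array([-1. ,  1.2]))]
cover ['top', 'scene'] [ 0.49538273  0.20260339 -0.0955666 ] [('top', 0, array([-1.4, -1.3])), ('top', 1, array([-0. , -0.6])), ('top', 2, array([-0.9,  0.2])), ('top', 3, array([1.6, 1.1])), ('scene', 1, array([-0.8, -1.4])), ('scene', 2, array([1.4, 0.1])), ('scene', 3, array([-1.3,  1.8]))]
base ['top'] [ 0.54889758 -0.18457136 -0.08751802] [('top', 0, array([-0.7, -1.7])), ('top', 1, array([0.3, 0.1])), ('top', 2, array([-0.1,  0.1])), ('top', 3, array([0.5, 0.8]))]
base ['scene'] [ 0.55409205 -0.19066597 -0.09083191] [('scene', 0, array([-0.7,  1.1])), ('scene', 1, array([1.7, 0.8])), ('scene', 2, array([ 0.5, -1.2])), ('scene', 3, array([-1.2, -3.5]))]
base ['top', 'scene'] [ 0.54947942 -0.18707237 -0.09230457] [('top', 0, array([-2. , -1.4])), ('top', 1, array([-1. ,  0.2])), ('top', 2, array([-1.1,  0.5])), ('top', 3, array([-0.5,  0.9])), ('scene', 0, array([-1.7,  3.2])), ('scene', 1, array([0.4, 3. ])), ('scene', 2, array([-0.7,  0.4])), ('scene', 3, array([-2.5, -1.8]))]
```

View pics/t1.png

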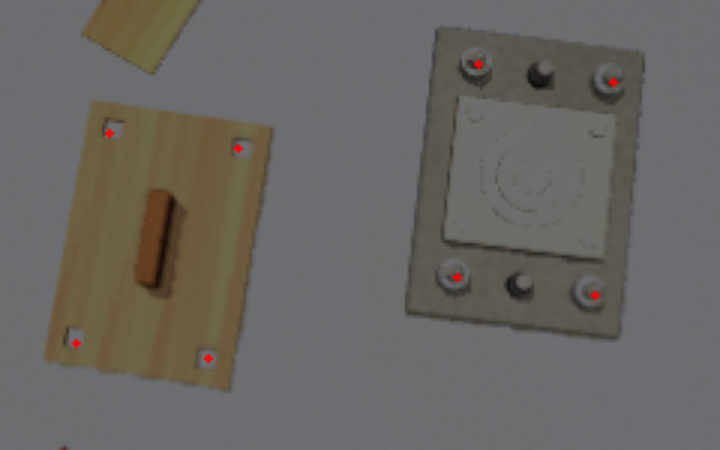

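View pics/s1.png

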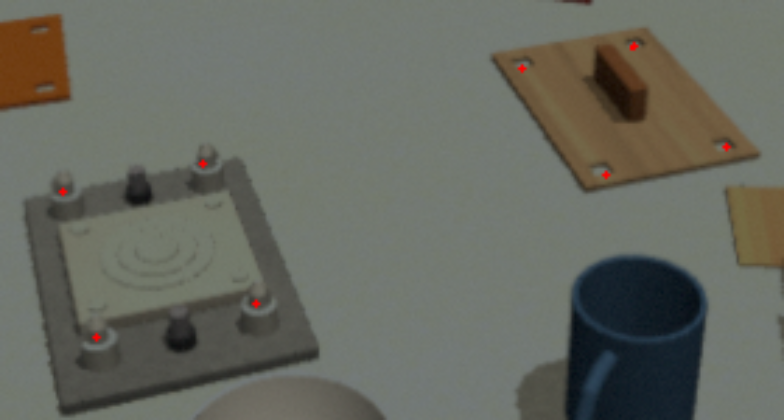

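The enlarged crop shows bare plywood with a rib and four holes, so that is the cover. I'll refine both poses from the outlines.

```bash
cat >> h.py <<'E'
def box(lx,ly,z0,z1):
    return [[sx*lx/2,sy*ly/2,z] for sx in(-1,1) for sy in(-1,1) for z in (z0,z1)]
def hullfit(x0,masks,L,z=0):
    cs={n:max(cv2.findContours(m.astype(np.uint8),cv2.RETR_EXTERNAL,cv2.CHAIN_APPROX_NONE)[0],key=cv2.contourArea)[:,0].astype(float) for n,m in masks.items()}
    def res(v):
        r=[]
        for n,c in cs.items():
            h=cv2.convexHull(proj(n,place(*v,L,z)).astype(np.float32))
            r+=[cv2.pointPolygonTest(h,(float(p[0]),float(p[1])),True)-.5 for p in c]
        return r
    s=least_squares(res,x0,loss='soft_l1',f_scale=.7,x_scale=[.01,.01,.1],diff_step=1e-3)
    return s.x,np.sqrt(np.mean(np.clip(s.fun,-2,2)**2)),np.median(s.fun)
E
python3 - <<'E'
from h import *
tp=snapshot("top"); sc=snapshot("scene")
for nm,L in (("cover",box(.2,.14,0,.005)),("base",box(.22,.16,0,.012))):
    x0=np.load(nm+".npy"); M={}
    for n in ("top","scene"):
        c=proj(n,place(*x0,[[0,0,0.]]))[0]
        best=[s for s in silhouettes(nm,n) if np.hypot(s['bbox'][0]+s['bbox'][2]/2-c[0],s['bbox'][1]+s['bbox'][3]/2-c[1])<25]
        if best: M[n]=best[0]['mask']; print(nm,n,best[0]['score'],best[0]['bbox'])
    for cams in (["top"],["scene"],["top","scene"]):
        mm={n:M[n] for n in cams if n in M}
        if mm:
            r=hullfit(x0,mm,L); print(nm,list(mm),np.round(r[0],4),r[1:])
            np.save(nm+"_"+"_".join(mm)+".npy",r[0])
            if len(mm)==1:
                n=cams[0]; im=tp if n=="top" else sc
                h=cv2.convexHull(proj(n,place(*r[0],L)).astype(np.float32))
                cv2.polylines(im,[np.round(h*8).astype(int)],True,(255,0,0),1,shift=3)
                m,_=cv2.findContours(M[n].astype(np.uint8),cv2.RETR_EXTERNAL,cv2.CHAIN_APPROX_NONE)
                cv2.drawContours(im,m,-1,(0,255,0),1)
o=np.hstack([cv2.resize(tp[150:300,190:310],None,fx=3,fy=3),cv2.resize(tp[150:300,360:480],None,fx=3,fy=3)])
cv2.imwrite("pics/t2.png",o[:,:,::-1])
o=cv2.resize(sc[220:370,180:460],None,fx=2.8,fy=2.8); cv2.imwrite("pics/s2.png",o[:,:,::-1])
E
```

```text
cover top 0.7 [206.9, 181.0, 74.6, 97.8]
cover scene 0.85 [357.3, 230.1, 93.5, 59.8]
cover ['top'] [ 0.4969  0.2014 -0.1329] (np.float64(0.635926703077622), np.float64(0.19511198106750627))
cover ['scene'] [ 0.4955  0.201  -0.1331] (np.float64(0.4671379920444689), np.float64(-0.30604483165913093))
cover ['top', 'scene'] [ 0.4965  0.2013 -0.1334] (np.float64(0.5929855367450872), np.float64(-0.061187464915789636))
base top 0.66 [377.1, 160.4, 79.0, 100.4]
base scene 0.58 [191.9, 272.2, 101.0, 98.5]
base ['top'] [ 0.552  -0.1838 -0.1052] (np.float64(0.5867728861599518), np.float64(0.3149193038829977))
base ['scene'] [ 0.5489 -0.1856 -0.0986] (np.float64(0.7905753862334912), np.float64(-0.04169421241702412))
base ['top', 'scene'] [ 0.5508 -0.1849 -0.104 ] (np.float64(0.8443106191410444), np.float64(0.2422399818244908))
```

View pics/t2.png

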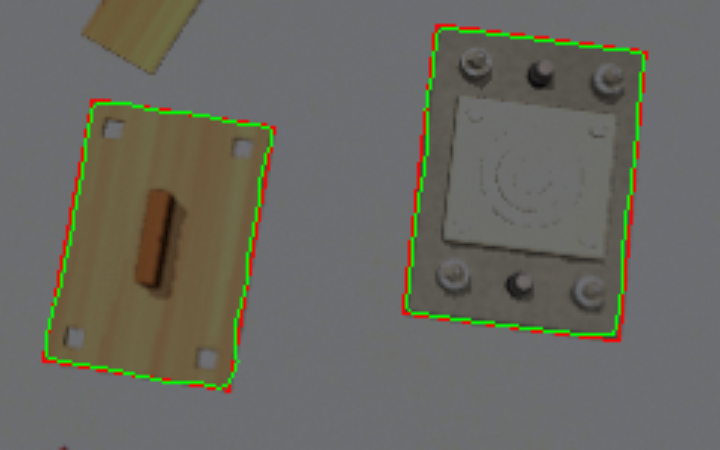

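View pics/s2.png

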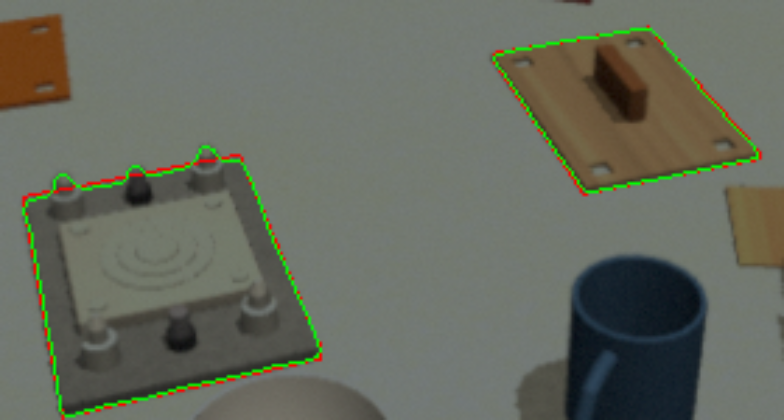

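```bash
cat >> h.py <<'E'
def axes():
    s=get_state(); return s,R.from_quat(s['eef_rot']).as_matrix()
def delta(pos,by):
    """cm along tool axes and yaw so that TCP at pos, tool y along +-(world angle by)"""
    s,M=axes(); d=M.T@(np.array(pos)-s['tool_pos'])*100
    y=M[:,1]; cur=np.arctan2(y[1],y[0]); t=(by-cur+np.pi/2)%np.pi-np.pi/2
    return np.round(d,2),round(-t*np.sign(-M[2,0]),4)  # tool x down: turn = -world yaw
E
python3 - <<'E'
from h import *
s,M=axes(); print(np.round(M,3), s['clock'],s['q'][6])
b=-0.133+np.pi/2
print(delta((.4965,.2013,.25),b))
E
```

```text
[[ 0.     0.359 -0.933]
 [-0.    -0.933 -0.359]
 [-1.     0.    -0.   ]] 1.6 -0.2150994489050788
(array([  0.27, -63.48, -53.57]), np.float64(0.4999))
```

Emit:
apply_moves(
  delta_pos=[
    [0,-63.5,-53.6],
    [0,-63.5,-53.6],
    [0,-63.5,-53.6],
    [0,-63.5,-53.6],
    [0,-63.5,-53.6],
    [0,-63.5,-53.6],
    [0,-63.5,-53.6],
    [0,-63.5,-53.6],
    [0,-63.5,-53.6],
    [0,-63.5,-53.6],
  ],
  yaw=[0.5,0.5,0.5,0.5,0.5,0.5,0.5,0.5,0.5,0.5],
  gripper=[100,100,100,100,100,100,100,100,100,100],
)

```text
clock: 2.43
tool_pos: [0.3614, -0.1881, 0.253]
eef_rot: [0.706, -0.047, -0.705, -0.047]
contact_force: [0.6, 0.5, -0.4]
opening: 1.002
```

```bash
python3 - <<'E'
from h import *
print(get_state()['tool_pos'],get_state()['q'],delta((.4965,.2013,.25),-0.133+np.pi/2))
E
```

```text
[ 0.36135456 -0.18805536  0.2530013 ] [ 0.37359773  0.41802559 -0.01007827  2.18859173  0.00796025  0.53399059
 -1.34680082] (array([  0.3 , -40.39,  -8.21]), np.float64(-0.0005))
```

Emit:
apply_moves(
  delta_pos=[
    [0,-40.4,-8.2],
    [0,-40.4,-8.2],
    [0,-40.4,-8.2],
    [0,-40.4,-8.2],
    [0,-40.4,-8.2],
    [0,-40.4,-8.2],
    [0,-40.4,-8.2],
    [0,-40.4,-8.2],
    [0,-40.4,-8.2],
    [0,-40.4,-8.2],
  ],
  yaw=[0,0,0,0,0,0,0,0,0,0],
  gripper=[100,100,100,100,100,100,100,100,100,100],
)

```text
clock: 3.27
tool_pos: [0.4968, 0.2044, 0.2532]
eef_rot: [0.706, -0.047, -0.705, -0.047]
contact_force: [0.8, -0.8, -0.0]
opening: 1.004
```

```bash
python3 - <<'E'
from h import *
print(get_state()['q'],delta((.4965,.2013,.12),-0.133+np.pi/2))
E
```

```text
[-0.51290138  0.57088393  0.05879025  1.84032234 -0.04694326  0.73016161
 -2.1313422 ] (array([1.332e+01, 3.100e-01, 1.000e-02]), np.float64(0.0009))
```

Emit:
apply_moves(
  delta_pos=[
    [4,0.2,0],
    [8,0.3,0],
    [12,0.3,0],
    [15,0.3,0],
    [18,0.3,0],
    [18,0.3,0],
    [18,0.3,0],
  ],
  yaw=[0,0,0,0,0,0,0],
  gripper=[50,50,50,50,50,50,50],
)

```text
clock: 3.85
tool_pos: [0.496, 0.2012, 0.0725]
eef_rot: [-0.705, 0.047, 0.706, 0.046]
contact_force: [-0.2, 0.1, -0.7]
opening: 0.507
```

```bash
python3 - <<'E'
from h import *
print(get_state()['q'],delta((.4965,.2013,.022),-0.133+np.pi/2))
im=snapshot("scene"); cv2.imwrite("pics/s3.png",cv2.resize(im[150:330,280:520],None,fx=3,fy=3)[:,:,::-1])
E
```

```text
[-0.48581822  0.8646044   0.0237181   1.96836015 -0.05818815  0.31049059
 -2.11781672] (array([ 5.05, -0.02, -0.06]), np.float64(0.001))
```

View pics/s3.png

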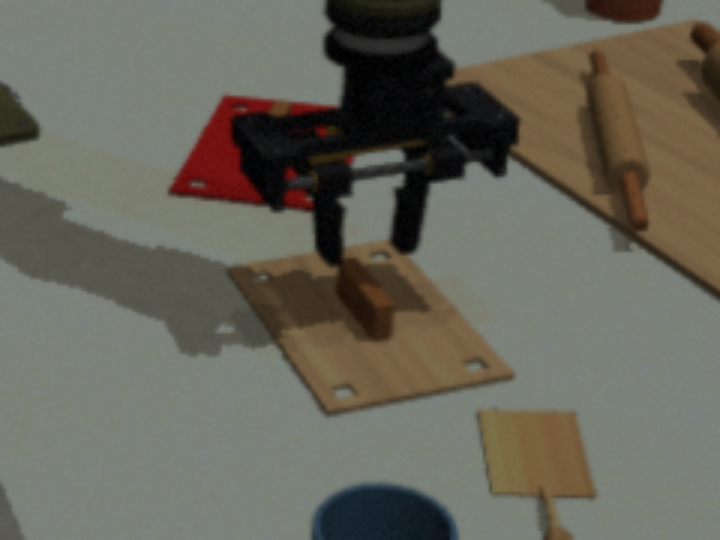

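The fingers straddle the rib of the plywood board, which sits centred at about (365,300) in the crop. I'll go down and close.

Emit:
apply_moves(
  delta_pos=[
    [2.5,0,-0.05],
    [4,0,-0.05],
    [5,0,-0.05],
    [5,0,-0.05],
    [5,0,-0.05],
    [5,0,-0.05],
    [5,0,-0.05],
    [5,0,-0.05],
    [5,0,-0.05],
    [5,0,-0.05],
  ],
  yaw=[0,0,0,0,0,0,0,0,0,0],
  gripper=[50,50,50,50,0,0,0,0,0,0],
  force=35,
)

```text
clock: 4.73
tool_pos: [0.4981, 0.2016, 0.0247]
eef_rot: [0.707, -0.046, -0.704, -0.047]
contact_force: [0.2, -0.7, 6.2]
opening: 0.174
```

```bash
python3 - <<'E'
from h import *
s=get_state();print(s['q'],s['tool_pos'],s['opening'],s['contact_force'],delta((.4965,.2013,.022),-0.133+np.pi/2))
E
```

```text
[-0.48047462  0.95357055  0.01623819  1.96943548 -0.0587865   0.21574316
 -2.11642618] [0.498138   0.20164873 0.02471958] 0.17444467639236536 [ 0.1855965  -0.70542029  6.19095876] (array([0.27, 0.06, 0.16]), np.float64(0.0011))
```

Emit:
apply_moves(
  delta_pos=[
    [-0.5,0,0],
    [-1.5,0,0],
    [-3,0,0],
    [-5,0,0],
    [-8,0,0],
    [-11,0,0],
    [-13,0,0],
    [-13,0,0],
  ],
  yaw=[0,0,0,0,0,0,0,0],
  gripper=[0,0,0,0,0,0,0,0],
)

```text
clock: 5.4
tool_pos: [0.4998, 0.2023, 0.159]
eef_rot: [0.709, -0.045, -0.702, -0.048]
contact_force: [0.2, 0.1, -2.7]
opening: 0.173
```

```bash
python3 - <<'E'
from h import *
s,M=axes();print(np.round(M,3),s['q'],s['tool_pos'],s['opening'],s['contact_force'])
print(delta((.551,-.185,.16),-0.104+np.pi/2))
im=snapshot("scene"); cv2.imwrite("pics/s4.png",cv2.resize(im[100:330,250:550],None,fx=2.5,fy=2.5)[:,:,::-1])
E
```

```text
[[ 0.01  -0.132 -0.991]
 [ 0.004 -0.991  0.132]
 [-1.    -0.005 -0.009]] [-0.49519315  0.7133238   0.04064772  1.92961604 -0.05470373  0.48886376
 -2.11956353] [0.49979287 0.20226498 0.15897573] 0.17297800919101838 [ 0.22007399  0.10584983 -2.7209426 ]
(array([ -0.21,  37.71, -10.19]), np.float64(-0.0283))
```

View pics/s4.png

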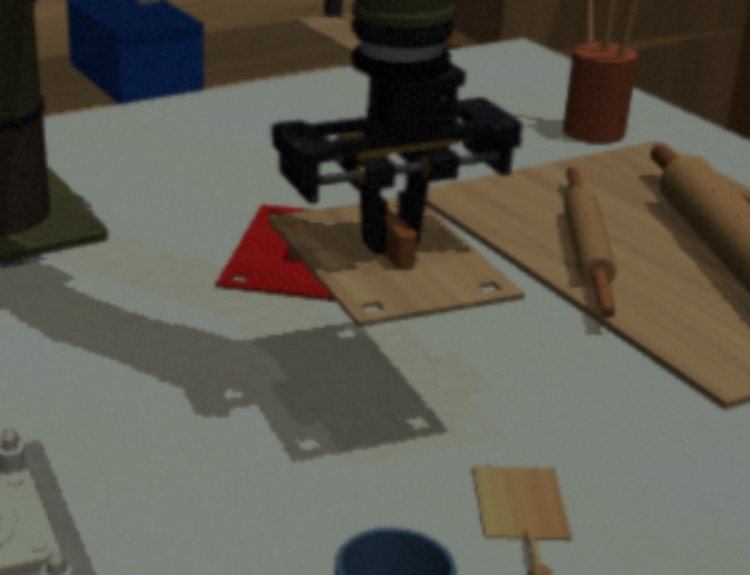

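The board is held level, with all four holes clear. Next I'll carry it over the base.

Emit:
apply_moves(
  delta_pos=[
    [0,2,-0.5],
    [0,6,-1.6],
    [0,10,-2.7],
    [0,14,-3.8],
    [0,18,-4.9],
    [0,22,-6],
    [0,26,-7],
    [0,30,-8.1],
    [0,34,-9.2],
    [0,36.5,-9.9],
  ],
  yaw=[0,0,0,-0.01,-0.01,-0.02,-0.02,-0.02,-0.03,-0.03],
  gripper=[0,0,0,0,0,0,0,0,0,0],
)

```text
clock: 6.28
tool_pos: [0.5472, -0.1787, 0.1544]
eef_rot: [0.708, -0.038, -0.705, -0.038]
contact_force: [0.4, -1.2, -2.7]
opening: 0.177
```

```bash
python3 - <<'E'
from h import *
s,M=axes();print(np.round(M,3),s['q'],s['tool_pos'],s['opening'],s['contact_force'])
print(delta((.551,-.185,.10),-0.104+np.pi/2))
E
```

```text
[[ 0.004 -0.107 -0.994]
 [ 0.001 -0.994  0.107]
 [-1.    -0.001 -0.004]] [ 0.28245632  0.7555979  -0.07865398  1.81319968  0.09688304  0.57235292
 -1.53402739] [ 0.54718016 -0.17871529  0.15441585] 0.17662280462818733 [ 0.407097   -1.20420798 -2.69640241]
(array([ 5.44,  0.59, -0.42]), np.float64(-0.0031))
```

Emit:
apply_moves(
  delta_pos=[
    [2,0.3,-0.2],
    [4,0.6,-0.4],
    [5.5,0.6,-0.4],
    [6.5,0.6,-0.4],
    [6.5,0.6,-0.4],
    [6.5,0.6,-0.4],
  ],
  yaw=[0,0,0,0,0,0],
  gripper=[0,0,0,0,0,0],
)

```text
clock: 6.78
tool_pos: [0.55, -0.1844, 0.0884]
eef_rot: [0.707, -0.037, -0.705, -0.038]
contact_force: [-0.0, 0.3, -2.7]
opening: 0.175
```

```bash
python3 - <<'E'
from h import *
s,M=axes();print(np.round(M,3),s['tool_pos'],s['opening'],s['contact_force'])
tp=snapshot("top"); sc=snapshot("scene")
cv2.imwrite("pics/t5.png",cv2.resize(tp[130:280,340:500],None,fx=4,fy=4)[:,:,::-1])
cv2.imwrite("pics/s5.png",cv2.resize(sc[220:390,150:330],None,fx=3.5,fy=3.5)[:,:,::-1])
for n in ("top","scene"):
  for t in ("hole_a","post_a"): print(n,t,[np.round(r['pixel'],1).tolist()+[r['score']] for r in spot_point(t,n)])
E
```

```text
[[ 0.002 -0.106 -0.994]
 [ 0.002 -0.994  0.106]
 [-1.    -0.002 -0.002]] [ 0.54998283 -0.18437349  0.08838256] 0.17496637701059478 [-0.01543842  0.32479536 -2.68874606]
top hole_a [[394.3, 242.7, 0.95], [437.3, 244.9, 0.77], [198.7, 396.1, 0.74], [209.2, 310.4, 0.72], [160.9, 362.9, 0.67], [244.7, 346.1, 0.64], [397.9, 166.9, 0.63], [399.6, 168.6, 0.54], [485.2, 394.6, 0.4]]
top post_a [[438.4, 249.1, 0.86], [400.2, 167.3, 0.77], [388.6, 243.6, 0.76]]
scene hole_a [[202.2, 273.4, 0.97], [127.8, 240.4, 0.9], [123.9, 263.0, 0.86], [360.4, 185.8, 0.84], [393.1, 189.3, 0.83], [192.7, 230.6, 0.79], [251.8, 261.6, 0.71], [267.1, 312.6, 0.68], [193.3, 253.1, 0.67], [341.8, 214.7, 0.63], [213.4, 322.1, 0.62], [380.1, 216.0, 0.62]]
scene post_a [[271.0, 328.6, 0.92], [213.5, 339.3, 0.64], [202.2, 289.4, 0.6]]
```

View pics/t5.png

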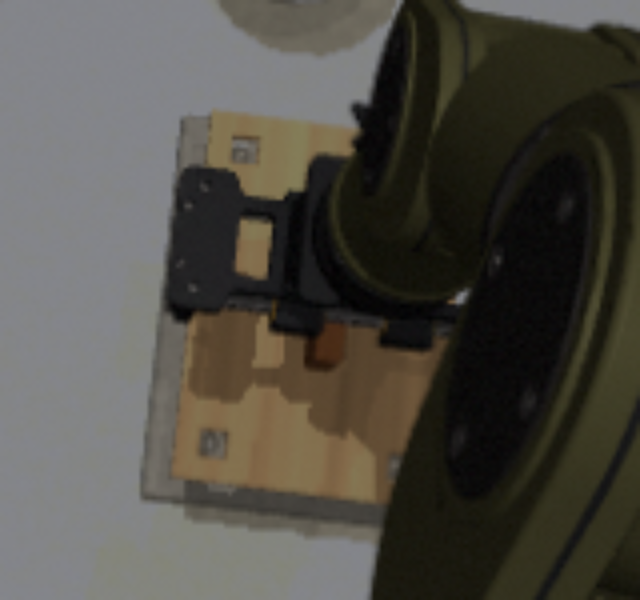

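View pics/s5.png

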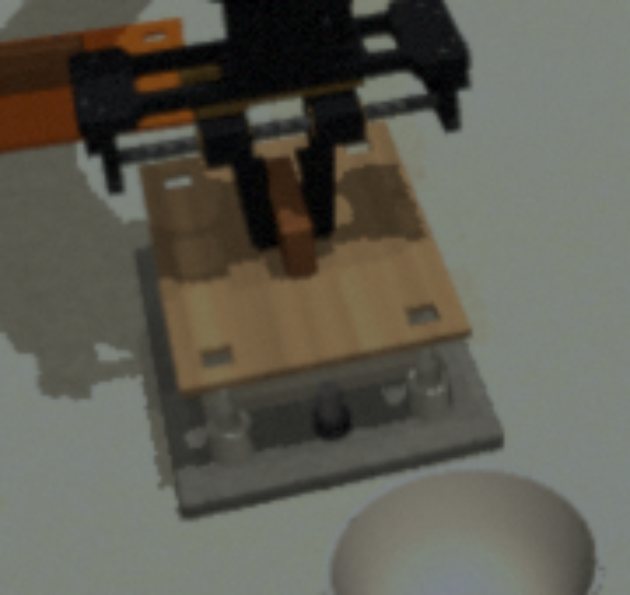

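```bash
cat >> h.py <<'E'
def edgefit(x0,n,mask,L,z=0,gates=(8,4,2.5)):
    c=max(cv2.findContours(mask.astype(np.uint8),cv2.RETR_EXTERNAL,cv2.CHAIN_APPROX_NONE)[0],key=cv2.contourArea)[:,0].astype(float)
    x=np.array(x0,float)
    f=lambda v,c:np.array([cv2.pointPolygonTest(cv2.convexHull(proj(n,place(*v,L,z)).astype(np.float32)),(float(p[0]),float(p[1])),True)-.5 for p in c])
    for g in gates:
        k=c[abs(f(x,c))<g]
        x=least_squares(lambda v:f(v,k),x,loss='soft_l1',f_scale=.7,x_scale=[.01,.01,.1],diff_step=1e-3).x
    r=f(x,k); return x,len(k),np.sqrt(np.mean(r**2))
E
python3 - <<'E'
from h import *
s,M=axes(); z=s['tool_pos'][2]-.0247
x0=(s['tool_pos'][0]-.001,s['tool_pos'][1],-.105)
tp=snapshot("top"); sc=snapshot("scene")
for n,im in (("top",tp),("scene",sc)):
    im=im.copy()
    c=proj(n,place(*x0,[[0,0,0.]],z))[0]
    ss=[q for q in silhouettes("cover",n) if np.hypot(q['bbox'][0]+q['bbox'][2]/2-c[0],q['bbox'][1]+q['bbox'][3]/2-c[1])<40]
    print(n,[(q['score'],q['bbox']) for q in ss])
    if not ss: continue
    m=ss[0]['mask']
    x,k,r=edgefit(x0,n,m,box(.2,.14,0,.005),z); print(n,np.round(x,4),k,r)
    f=4
    big=cv2.resize(im,None,fx=f,fy=f,interpolation=cv2.INTER_CUBIC)
    mm,_=cv2.findContours(m.astype(np.uint8),cv2.RETR_EXTERNAL,cv2.CHAIN_APPROX_NONE)
    for q in mm: cv2.polylines(big,[(q*f+f//2)],True,(0,255,0),1)
    h=cv2.convexHull(proj(n,place(*x,box(.2,.14,0,.005),z)).astype(np.float32))
    cv2.polylines(big,[np.round(h*f+f/2).astype(int)],True,(255,0,0),1)
    for hx,hy,_ in HO:
        q=proj(n,place(*x,[[hx+a*.007,hy+b*.007,.005] for a,b in((-1,-1),(-1,1),(1,1),(1,-1))],z))
        cv2.polylines(big,[np.round(q*f+f/2).astype(int).reshape(-1,1,2)],True,(255,0,0),1)
    xb=np.load(f"base_{n}.npy")
    h=cv2.convexHull(proj(n,place(*xb,box(.22,.16,0,.012))).astype(np.float32))
    cv2.polylines(big,[np.round(h*f+f/2).astype(int)],True,(0,0,255),1)
    for hx,hy,_ in HO:
        for rr,zz in ((.011,.03),(.002,.0485)):
            q=proj(n,place(*xb,[[hx+rr*np.cos(t),hy+rr*np.sin(t),zz] for t in np.linspace(0,6.28,24)]))
            cv2.polylines(big,[np.round(q*f+f/2).astype(int).reshape(-1,1,2)],True,(0,255,255),1)
    l,t=(355,140) if n=="top" else (170,240)
    cv2.imwrite(f"pics/{n}6.png",big[t*f:(t+140)*f,l*f:(l+150)*f,::-1])
E
```

```text
top [(0.97, [383.9, 153.3, 67.5, 103.6])]Traceback (most recent call last):
  File "<stdin>", line 12, in <module>
  File "h.py", line 58, in edgefit
    x=least_squares(lambda v:f(v,k),x,loss='soft_l1',f_scale=.7,x_scale=[.01,.01,.1],diff_step=1e-3).x
      ~~~~~~~~~~~~~^^^^^^^^^^^^^^^^^^^^^^^^^^^^^^^^^^^^^^^^^^^^^^^^^^^^^^^^^^^^^^^^^^^^^^^^^^^^^^^^^
    return func(*args, **kwargs)
    result = trf(vector_fun.fun, vector_fun.jac, x0, f0, J0, lb, ub, ftol, xtol,
                 gtol, max_nfev, x_scale, loss_function, tr_solver,
                 tr_options.copy(), verbose, callback=callback_wrapped)
    return trf_no_bounds(
        fun, jac, x0, f0, J0, ftol, xtol, gtol, max_nfev, x_scale,
        loss_function, tr_solver, tr_options, verbose, callback=callback)
    J = jac(x)
    self._update_jac()
    ~~~~~~~~~~~~~~~~^^
    self.J = self.jac_wrapped(xp_copy(self.x), f0=self.f)
             ~~~~~~~~~~~~~~~~^^^^^^^^^^^^^^^^^^^^^^^^^^^^
    J, dct = approx_derivative(
             ~~~~~~~~~~~~~~~~~^
        self.fun,
        ^^^^^^^^^
    ...<2 lines>...
        **self.finite_diff_o
[... 619 characters left out ...]
~~~~^^^
    return self.f(x, *self.args, **self.kwargs)
           ~~~~~~^^^^^^^^^^^^^^^^^^^^^^^^^^^^^^
  File "h.py", line 58, in <lambda>
    x=least_squares(lambda v:f(v,k),x,loss='soft_l1',f_scale=.7,x_scale=[.01,.01,.1],diff_step=1e-3).x
                             ~^^^^^
  File "h.py", line 55, in <lambda>
    f=lambda v,c:np.array([cv2.pointPolygonTest(cv2.convexHull(proj(n,place(*v,L,z)).astype(np.float32)),(float(p[0]),float(p[1])),True)-.5 for p in c])
                                                               ~~~~^^^^^^^^^^^^^^^^^
  File "h.py", line 6, in proj
    c=camera_params(n); f=240/np.tan(np.radians(c['fovy']/2))
ValueError: time passes only in moves, steps and waits
```

```bash
python3 - <<'E'
t=open('h.py').read()
t=t.replace("def proj(n,P):\n    c=camera_params(n);","_C={}\ndef proj(n,P):\n    if n not in _C: _C[n]=camera_params(n)\n    c=_C[n];")
t=t.replace("    f=lambda v,c:np.array([cv2.pointPolygonTest(cv2.convexHull(proj(n,place(*v,L,z)).astype(np.float32)),(float(p[0]),float(p[1])),True)-.5 for p in c])",
"""    def f(v,c):
        h=cv2.convexHull(proj(n,place(*v,L,z)).astype(np.float32))
        return np.array([cv2.pointPolygonTest(h,(float(p[0]),float(p[1])),True)-.5 for p in c])""")
open('h.py','w').write(t)
E
cat > look.py <<'E'
from h import *
import sys
tag=sys.argv[1]; off=float(sys.argv[2]) if len(sys.argv)>2 else .0247
s,M=axes(); z=s['tool_pos'][2]-off
print(s['clock'],s['tool_pos'],s['contact_force'])
x0=(s['tool_pos'][0]-.001,s['tool_pos'][1],-.105)
ims={n:snapshot(n) for n in ("top","scene")}
for n,im in ims.items():
    x=x0
    c=proj(n,place(*x0,[[0,0,0.]],z))[0]
    ss=[q for q in silhouettes("cover",n) if np.hypot(q['bbox'][0]+q['bbox'][2]/2-c[0],q['bbox'][1]+q['bbox'][3]/2-c[1])<40]
    print(n,[(q['score'],q['bbox']) for q in ss])
    f=4
    big=cv2.resize(im,None,fx=f,fy=f,interpolation=cv2.INTER_CUBIC)
    if ss:
        m=ss[0]['mask']
        x,k,r=edgefit(x0,n,m,box(.2,.14,0,.005),z); print(n,np.round(x,4),k,r)
        mm,_=cv2.findContours(m.astype(np.uint8),cv2.RETR_EXTERNAL,cv2.CHAIN_APPROX_NONE)
        for q in mm: cv2.polylines(big,[(q*f+f//2)],True,(0,255,0),1)
    h=cv2.convexHull(proj(n,place(*x,box(.2,.14,0,.005),z)).astype(np.float32))
    cv2.polylines(big,[np.round(h*f+f/2).astype(int)],True,(255,0,0),1)
    for hx,hy,_ in HO:
        q=proj(n,place(*x,[[hx+a*.007,hy+b*.007,.005] for a,b in((-1,-1),(-1,1),(1,1),(1,-1))],z))
        cv2.polylines(big,[np.round(q*f+f/2).astype(int).reshape(-1,1,2)],True,(255,0,0),1)
    xb=np.load(f"base_{n}.npy"); print("base",n,xb)
    h=cv2.convexHull(proj(n,place(*xb,box(.22,.16,0,.012))).astype(np.float32))
    cv2.polylines(big,[np.round(h*f+f/2).astype(int)],True,(0,0,255),1)
    for hx,hy,_ in HO:
        for rr,zz in ((.011,.03),(.002,.0485)):
            q=proj(n,place(*xb,[[hx+rr*np.cos(t),hy+rr*np.sin(t),zz] for t in np.linspace(0,6.28,24)]))
            cv2.polylines(big,[np.round(q*f+f/2).astype(int).reshape(-1,1,2)],True,(0,255,255),1)
    l,t=(355,140) if n=="top" else (170,240)
    cv2.imwrite(f"pics/{n}{tag}.png",big[t*f:(t+140)*f,l*f:(l+150)*f,::-1])
E
python3 look.py 6
```

```text
7.2333 [ 0.55100454 -0.1850896   0.08988505] [-0.80874802  0.53149343 -2.44524185]
top [(0.78, [385.4, 153.4, 70.2, 101.6])]
top [ 0.5489 -0.1829 -0.0967] 101 0.659784224408141
base top [ 0.55202209 -0.18376123 -0.10523888]
scene [(0.57, [189.4, 253.4, 96.2, 78.5])]
scene [ 0.5481 -0.185  -0.1074] 248 0.6012629687394082
base scene [ 0.54894131 -0.18560651 -0.09855321]
```

View pics/top6.png

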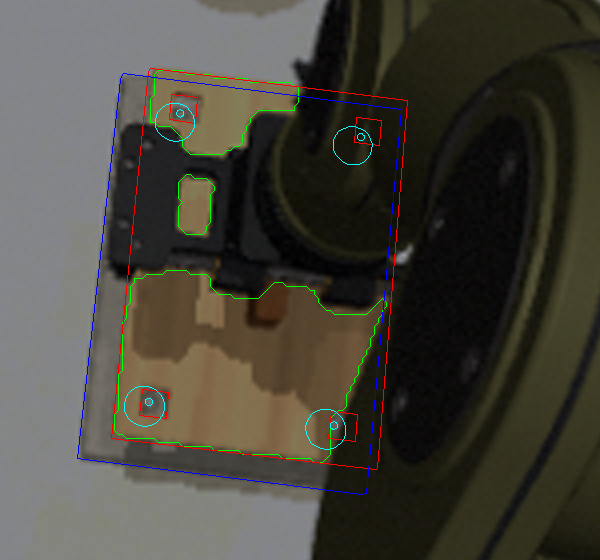

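View pics/scene6.png

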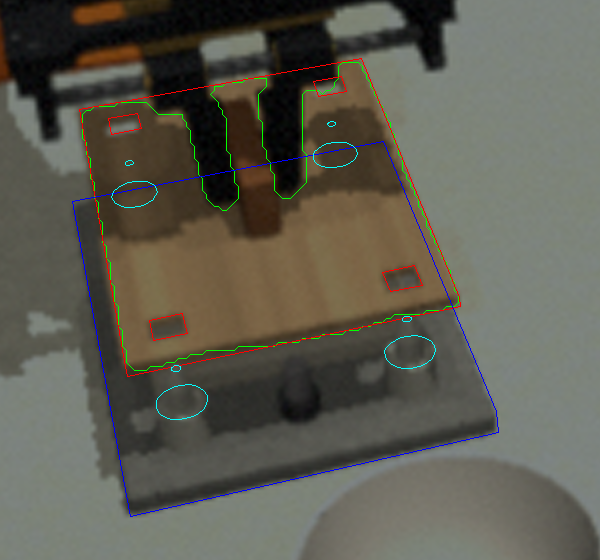

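```bash
cat > ov.py <<'E'
from h import *
f=5
out=[]
for n,(l,t,w,hh) in (("top",(372,155,90,112)),("scene",(182,262,115,100))):
    im=cv2.imread(f"pics/{n}0.png")
    for xb,col in ((np.load(f"base_{n}.npy"),(0,0,255)),):
        big=cv2.resize(im,None,fx=f,fy=f,interpolation=cv2.INTER_CUBIC)
        big=cv2.convertScaleAbs(big,alpha=1.8)
        for hx,hy,_ in HO:
            for rr,zz in ((.011,.03),(.002,.0485)):
                q=proj(n,place(*xb,[[hx+rr*np.cos(a),hy+rr*np.sin(a),zz] for a in np.linspace(0,6.28,24)]))
                cv2.polylines(big,[np.round(q*f+f/2).astype(int).reshape(-1,1,2)],True,col,1)
        q=proj(n,place(*xb,[[a*.11,b*.08,.012] for a,b in((-1,-1),(-1,1),(1,1),(1,-1))]))
        cv2.polylines(big,[np.round(q*f+f/2).astype(int).reshape(-1,1,2)],True,(0,255,0),1)
    cv2.imwrite(f"pics/ov_{n}.png",big[t*f:(t+hh)*f,l*f:(l+w)*f])
E
python3 ov.py
```

```text
(no output)
```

View pics/ov_top.png

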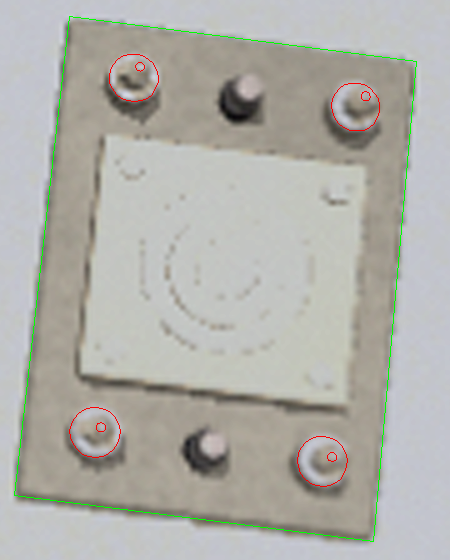

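View pics/ov_scene.png

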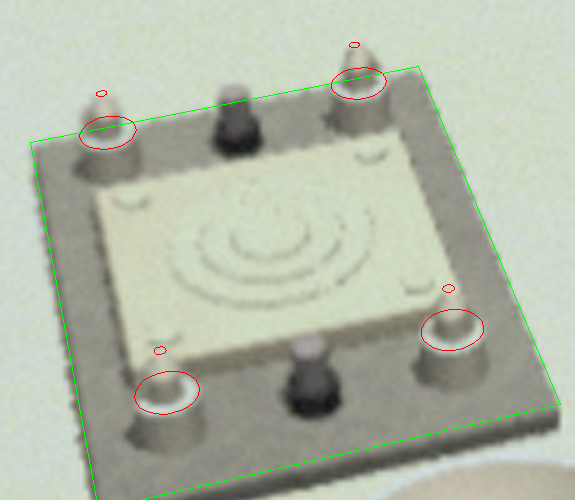

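The overlays match: holes and board edges line up with the model in both views. Against the base, the board sits about 2 mm low in x and 0.8 mm high in y, so I'll correct that and go down to just above the tips.

```bash
python3 - <<'E'
from h import *
print(delta((.553,-.1859,.0767),-0.104+np.pi/2), get_state()['tool_pos'],get_state()['clock'])
E
```

```text
(array([ 1.28,  0.06, -0.22]), np.float64(-0.0031)) [ 0.55080526 -0.18506652  0.08951444] 7.4333
```

Emit:
apply_moves(
  delta_pos=[
    [0.4,0.05,-0.2],
    [0.9,0.05,-0.2],
    [1.3,0.05,-0.2],
    [1.3,0.05,-0.2],
    [1.3,0.05,-0.2],
  ],
  yaw=[0,0,0,0,0],
  gripper=[0,0,0,0,0],
)

```text
clock: 7.85
tool_pos: [0.5524, -0.1857, 0.0759]
eef_rot: [0.707, -0.037, -0.705, -0.038]
contact_force: [-0.6, 0.1, -3.1]
opening: 0.177
```

```bash
python3 look.py 7
```

```text
7.85 [ 0.55240518 -0.18565801  0.0759165 ] [-0.63338276  0.09449678 -3.08597913]
top [(0.88, [385.6, 154.7, 59.2, 103.9])]
top [ 0.5506 -0.1859 -0.1166] 89 0.5426362207018589
base top [ 0.55202209 -0.18376123 -0.10523888]
scene [(0.53, [187.6, 293.9, 105.7, 77.7])]
scene [ 0.5508 -0.1934 -0.1181] 164 1.3486619677487273
base scene [ 0.54894131 -0.18560651 -0.09855321]
```

View pics/top7.png

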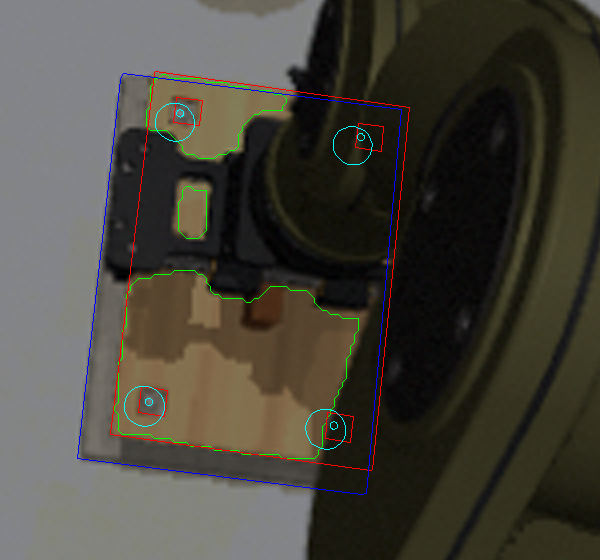

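View pics/scene7.png

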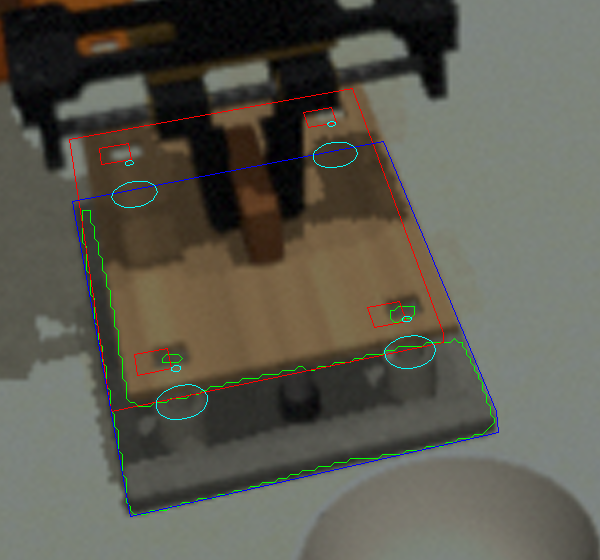

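```bash
cat > look2.py <<'E'
from h import *
import sys
tag=sys.argv[1]; off=float(sys.argv[2]) if len(sys.argv)>2 else .0247
s,M=axes(); z=s['tool_pos'][2]-off
print(s['clock'],s['tool_pos'],s['contact_force'],"tooly yaw",np.arctan2(-M[0,1],M[1,1]) , M[:,0])
f=6
for n,(l,t,w,hh) in (("top",(380,150,70,98)),("scene",(178,250,120,95))):
    im=snapshot(n); xb=np.load(f"base_{n}.npy")
    raw=cv2.convertScaleAbs(cv2.resize(im,None,fx=f,fy=f,interpolation=cv2.INTER_CUBIC),alpha=1.7)
    big=raw.copy()
    for hx,hy,_ in HO:
        for zz,col in ((.005,(255,0,0)),(0,(255,255,0))):
            q=proj(n,place(*xb,[[hx+a*.007,hy+b*.007,zz] for a,b in((-1,-1),(-1,1),(1,1),(1,-1))],z))
            cv2.polylines(big,[np.round(q*f+f/2).astype(int).reshape(-1,1,2)],True,col,1)
    q=proj(n,place(*xb,[[a*.1,b*.07,.005] for a,b in((-1,-1),(-1,1),(1,1),(1,-1))],z))
    cv2.polylines(big,[np.round(q*f+f/2).astype(int).reshape(-1,1,2)],True,(0,255,0),1)
    o=big[t*f:(t+hh)*f,l*f:(l+w)*f]
    cv2.imwrite(f"pics/{n}{tag}.png",o[:,:,::-1])
E
python3 look2.py 8
```

```text
8.05 [ 0.55289573 -0.1858008   0.07662871] [ 0.29840749 -0.92718091 -2.47984193] tooly yaw 3.0344924851561954 [ 4.65320188e-03  4.62876933e-04 -9.99989067e-01]
```

View pics/top8.png

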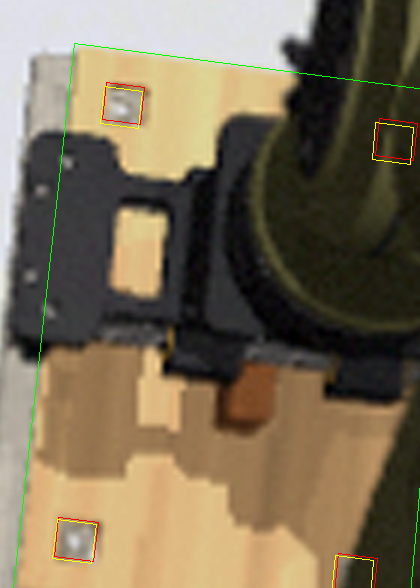

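View pics/scene8.png

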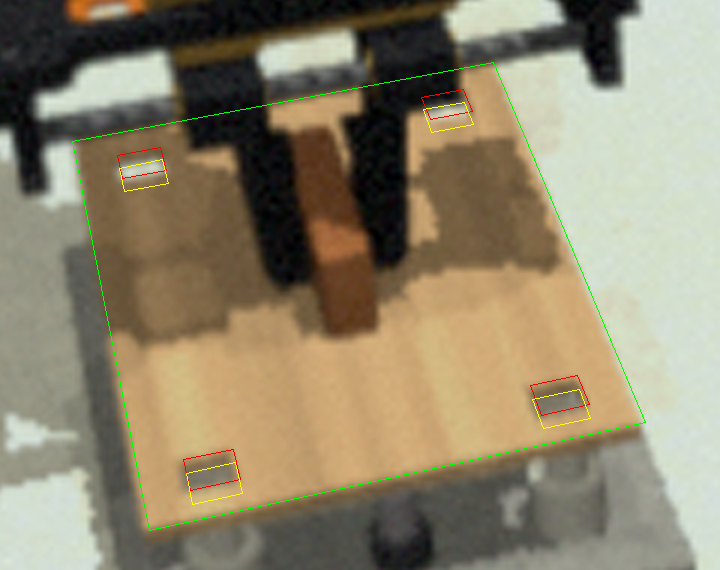

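In the top view the post tips stand centred in both visible holes, at (123,105) and (75,540). In the scene view the board is in line and about 1 mm lower than assumed. I'll lower it gently over the tips.

Emit:
apply_moves(
  delta_pos=[
    [0.2,0,0],
    [0.4,0,0],
    [0.6,0,0],
    [0.7,0,0],
    [0.7,0,0],
  ],
  yaw=[0,0,0,0,0],
  gripper=[0,0,0,0,0],
)

```text
clock: 8.57
tool_pos: [0.5527, -0.1857, 0.0693]
eef_rot: [0.708, -0.038, -0.705, -0.038]
contact_force: [-0.4, -1.1, -2.1]
opening: 0.176
```

```bash
python3 look2.py 9 .026
```

```text
8.5667 [ 0.5527134  -0.18573257  0.06931589] [-0.38755884 -1.06140326 -2.08225915] tooly yaw 3.034494948796124 [ 4.12913925e-03  5.94147673e-04 -9.99991299e-01]
```

View pics/top9.png

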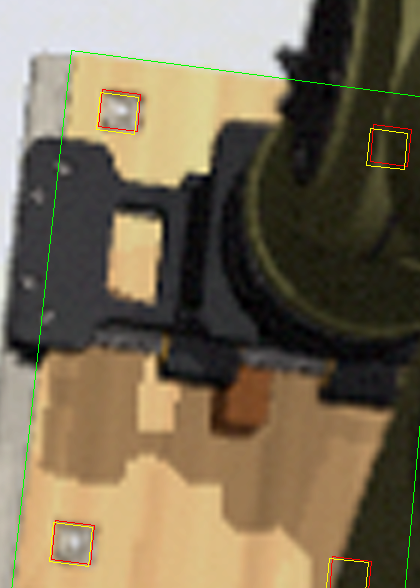

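View pics/scene9.png

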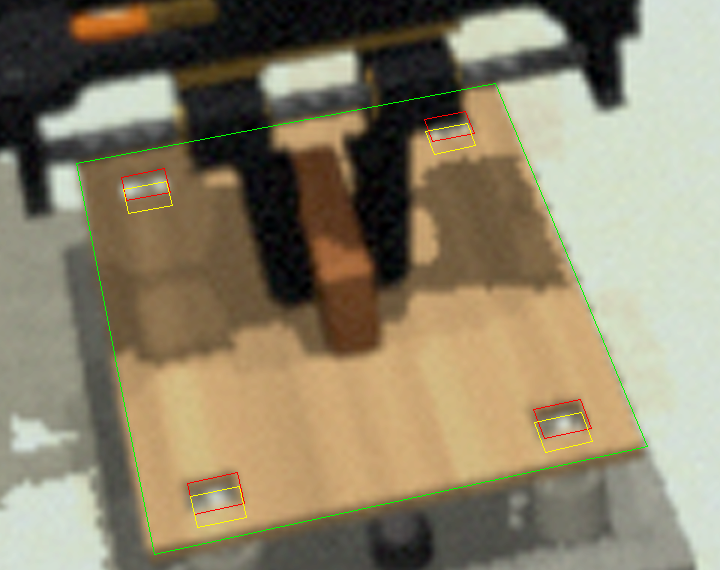

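All four white tips show in their holes. I'll lower further until contact.

Emit:
apply_moves(
  delta_pos=[
    [0.1,0,0],
    [0.2,0,0],
    [0.3,0,0],
    [0.3,0,0],
  ],
  yaw=[0,0,0,0],
  gripper=[0,0,0,0],
)

```text
clock: 9.0
tool_pos: [0.5529, -0.1857, 0.0664]
eef_rot: [0.708, -0.037, -0.705, -0.038]
contact_force: [0.6, 0.1, -2.5]
opening: 0.178
```

```bash
python3 look2.py 10 .026
```

```text
9.0 [ 0.55287976 -0.18566218  0.0664239 ] [ 0.61563523  0.1442729  -2.45369041] tooly yaw 3.0346465918530203 [ 4.43721647e-03  6.29745850e-04 -9.99989957e-01]
```

View pics/scene10.png

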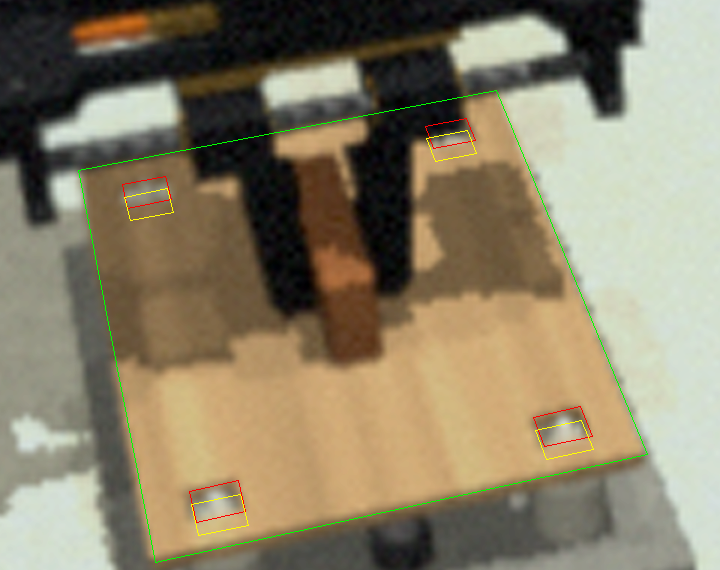

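Emit:
apply_moves(
  delta_pos=[
    [0.1,0,0],
    [0.2,0,0],
    [0.2,0,0],
    [0.2,0,0],
  ],
  yaw=[0,0,0,0],
  gripper=[0,0,0,0],
)

```text
clock: 9.43
tool_pos: [0.5532, -0.1854, 0.0647]
eef_rot: [0.708, -0.037, -0.704, -0.038]
contact_force: [-0.1, 1.8, -0.3]
opening: 0.177
```

Contact has begun, as the weight is coming off and there is a small side force. I'll release so the board settles on the barbs, then rise.

Emit:
apply_moves(
  delta_pos=[
    [0,0,0],
    [0,0,0],
    [0,0,0],
    [0,0,0],
    [-1,0,0],
    [-3,0,0],
    [-5,0,0],
    [-5,0,0],
  ],
  yaw=[0,0,0,0,0,0,0,0],
  gripper=[50,50,50,50,50,50,50,50],
)

```text
clock: 10.1
tool_pos: [0.5552, -0.1863, 0.1186]
eef_rot: [0.71, -0.038, -0.702, -0.038]
contact_force: [0.0, -0.7, 0.2]
opening: 0.499
```

```bash
sed -i 's/z=s\[.tool_pos.\]\[2\]-off/z=off if len(sys.argv)>3 else s["tool_pos"][2]-off/' look2.py; python3 look2.py 11 .039 abs
```

```text
10.1 [ 0.55517599 -0.18632055  0.11862528] [ 0.03295438 -0.72794243  0.2213974 ] tooly yaw 3.034494863231412 [ 0.01133349 -0.00105277 -0.99993522]
```

View pics/scene11.png

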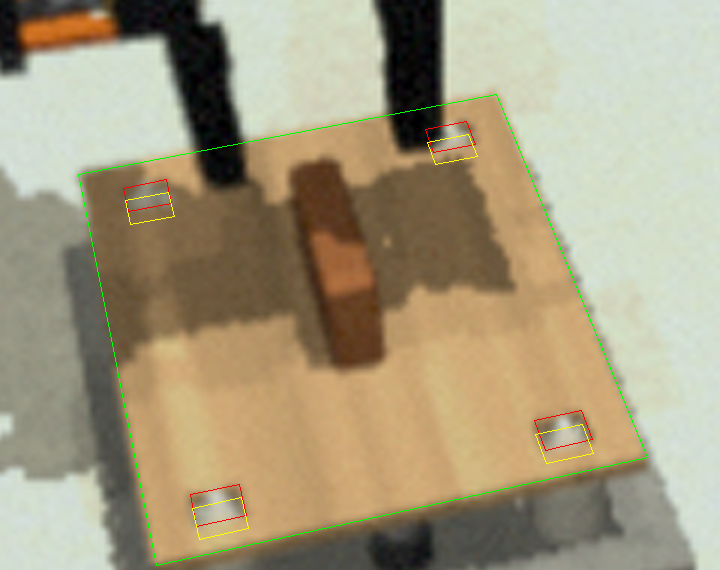

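View pics/top11.png

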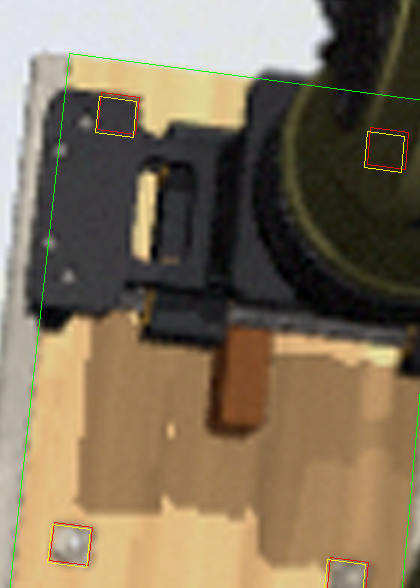

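The board lies on the barbs with the tips in the holes. Next is closing the fingers and moving over press_p.

```bash
python3 - <<'E'
from h import *
print(delta((.623,-.1925,.118),-0.105+np.pi/2), delta((.623,-.1925,.07),-0.105+np.pi/2))
E
```

```text
(array([-0.16, -0.07, -6.98]), np.float64(-0.0018)) (array([ 4.64, -0.06, -6.94]), np.float64(-0.0018))
```

Emit:
apply_moves(
  delta_pos=[
    [0,0,-3],
    [0,-0.1,-6],
    [0,-0.1,-6.95],
    [0,-0.1,-6.95],
    [1.5,-0.1,-6.95],
    [3,-0.1,-6.95],
    [4.3,-0.1,-6.95],
    [4.3,-0.1,-6.95],
    [4.3,-0.1,-6.95],
  ],
  yaw=[0,0,0,0,0,0,0,0,0],
  gripper=[0,0,0,0,0,0,0,0,0],
)

```text
clock: 10.95
tool_pos: [0.6215, -0.192, 0.0723]
eef_rot: [0.707, -0.037, -0.705, -0.038]
contact_force: [0.1, -1.2, 0.9]
opening: 0.005
```

```bash
python3 look2.py 12 .039 abs; python3 -c "
from h import *
print(delta((.623,-.1925,.058),-0.105+np.pi/2))"
```

```text
10.95 [ 0.62148854 -0.19197155  0.07228399] [ 0.06154799 -1.22350254  0.91213658] tooly yaw 3.0346230336193454 [ 3.90383307e-03  7.62063047e-04 -9.99992090e-01]
(array([1.58, 0.02, 0.02]), np.float64(-0.002))
```

View pics/scene12.png

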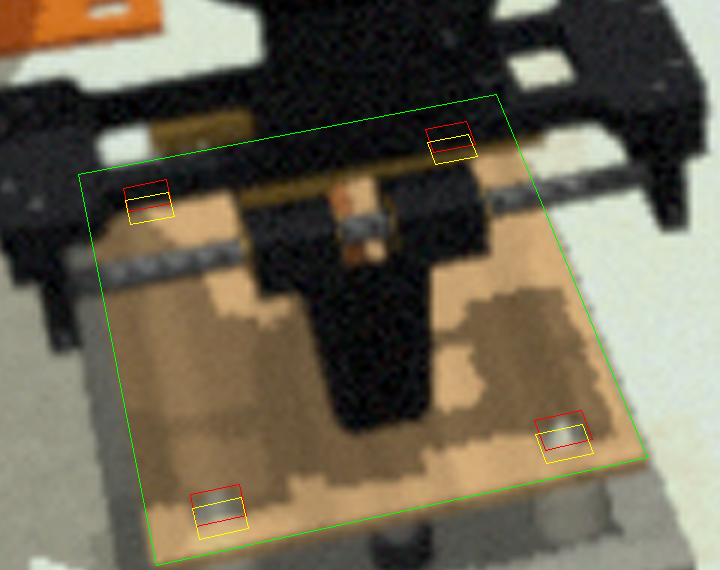

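Emit:
apply_moves(
  delta_pos=[
    [0.4,0,0],
    [0.8,0,0],
    [1.1,0,0],
    [1.2,0,0],
    [1.3,0,0],
    [1.4,0,0],
  ],
  yaw=[0,0,0,0,0,0],
  gripper=[0,0,0,0,0,0],
)

```text
clock: 11.55
tool_pos: [0.6232, -0.1923, 0.0598]
eef_rot: [0.709, -0.038, -0.703, -0.038]
contact_force: [-0.7, 0.8, 0.4]
opening: 0.005
```

Emit:
apply_moves(
  delta_pos=[
    [0.1,0,0],
    [0.15,0,0],
    [0.2,0,0],
    [0.2,0,0],
  ],
  yaw=[0,0,0,0],
  gripper=[0,0,0,0],
)

```text
clock: 11.88
tool_pos: [0.6234, -0.1923, 0.0581]
eef_rot: [0.709, -0.038, -0.703, -0.038]
contact_force: [-1.6, 1.0, 4.9]
opening: 0.003
```

Emit:
apply_moves(
  delta_pos=[
    [0.1,0,0],
    [0.2,0,0],
    [0.2,0,0],
  ],
  yaw=[0,0,0],
  gripper=[0,0,0],
)

```text
clock: 12.13
tool_pos: [0.6235, -0.1924, 0.0575]
eef_rot: [0.709, -0.038, -0.703, -0.038]
contact_force: [-3.4, 0.3, 12.9]
opening: 0.001
```

Emit:
apply_moves(
  delta_pos=[
    [0.1,0,0],
    [0.2,0,0],
    [0.2,0,0],
  ],
  yaw=[0,0,0],
  gripper=[0,0,0],
)

```text
clock: 12.38
tool_pos: [0.6235, -0.1924, 0.0571]
eef_rot: [0.709, -0.038, -0.703, -0.038]
contact_force: [-3.8, 0.7, 13.1]
opening: 0.005
```

Emit:
apply_moves(
  delta_pos=[
    [0.2,0,0],
    [0.25,0,0],
    [0.3,0,0],
    [0.3,0,0],
  ],
  yaw=[0,0,0,0],
  gripper=[0,0,0,0],
)

```text
clock: 12.72
tool_pos: [0.6236, -0.1925, 0.0558]
eef_rot: [0.709, -0.038, -0.703, -0.038]
contact_force: [-3.1, 0.9, 13.2]
opening: 0.005
```

Emit:
apply_moves(
  delta_pos=[
    [0.2,0,0],
    [0.25,0,0],
    [0.3,0,0],
    [0.35,0,0],
  ],
  yaw=[0,0,0,0],
  gripper=[0,0,0,0],
)

```text
clock: 13.05
tool_pos: [0.6236, -0.1925, 0.0539]
eef_rot: [0.709, -0.038, -0.703, -0.038]
contact_force: [-3.8, 1.0, 14.4]
opening: 0.006
```

Emit:
apply_moves(
  delta_pos=[
    [0.2,0,0],
    [0.25,0,0],
    [0.3,0,0],
    [0.35,0,0],
  ],
  yaw=[0,0,0,0],
  gripper=[0,0,0,0],
)

```text
clock: 13.38
tool_pos: [0.6237, -0.1925, 0.0519]
eef_rot: [0.709, -0.038, -0.703, -0.038]
contact_force: [-3.4, 1.7, 12.8]
opening: 0.007
```

Emit:
apply_moves(
  delta_pos=[
    [0.15,0,0],
    [0.2,0,0],
    [0.25,0,0],
    [0.3,0,0],
  ],
  yaw=[0,0,0,0],
  gripper=[0,0,0,0],
)

```text
clock: 13.72
tool_pos: [0.6238, -0.1924, 0.0507]
eef_rot: [0.71, -0.038, -0.703, -0.038]
contact_force: [-4.9, 0.6, 19.6]
opening: 0.007
```

Emit:
apply_moves(
  delta_pos=[
    [0.2,0,0],
    [0.25,0,0],
    [0.3,0,0],
    [0.3,0,0],
  ],
  yaw=[0,0,0,0],
  gripper=[0,0,0,0],
)

```text
clock: 14.05
tool_pos: [0.6238, -0.1924, 0.0506]
eef_rot: [0.71, -0.038, -0.702, -0.038]
contact_force: [-6.2, 1.4, 22.6]
opening: 0.006
```

Emit:
apply_moves(
  delta_pos=[
    [0.2,0,0],
    [0.3,0,0],
    [0.35,0,0],
    [0.4,0,0],
    [0.4,0,0],
  ],
  yaw=[0,0,0,0,0],
  gripper=[0,0,0,0,0],
)

```text
clock: 14.47
tool_pos: [0.6238, -0.1925, 0.0504]
eef_rot: [0.71, -0.039, -0.702, -0.038]
contact_force: [-7.9, 3.0, 29.9]
opening: 0.009
```

```bash
python3 look2.py 13 .030 abs
```

```text
14.4667 [ 0.62384082 -0.19245818  0.05044319] [-7.85049327  3.01994553 29.85532876] tooly yaw 3.0334409278135386 [ 0.01025829 -0.00199939 -0.99994538]
```

View pics/scene13.png

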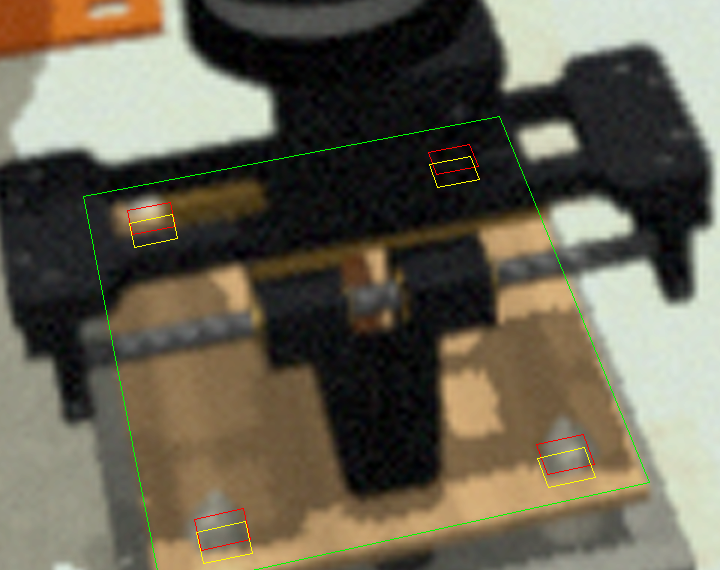

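Force climbs steeply without movement and the tips stand well through, so this end looks home. I'll back off and check that it stays.

Emit:
apply_moves(
  delta_pos=[
    [-0.2,0,0],
    [-0.5,0,0],
    [-2,0,0],
    [-4,0,0],
    [-6,0,0],
    [-7,0,1],
    [-7,0,4],
    [-7,0,7],
  ],
  yaw=[0,0,0,0,0,0,0,0],
  gripper=[0,0,0,0,0,0,0,0],
)

```text
clock: 15.23
tool_pos: [0.5545, -0.1847, 0.121]
eef_rot: [0.711, -0.039, -0.701, -0.037]
contact_force: [-0.3, 0.3, -1.2]
opening: 0.004
```

```bash
python3 look2.py 14 .031 abs;  python3 -c "
from h import *
print(delta((.480,-.1775,.11),-0.105+np.pi/2))"
```

```text
15.2333 [ 0.55447207 -0.1847413   0.1209539 ] [-0.27602284  0.31401935 -1.15105678] tooly yaw 3.033935228607572 [ 0.01432373 -0.00265014 -0.9998939 ]
(array([0.94, 0.02, 6.72]), np.float64(-0.0044))
```

View pics/scene14.png

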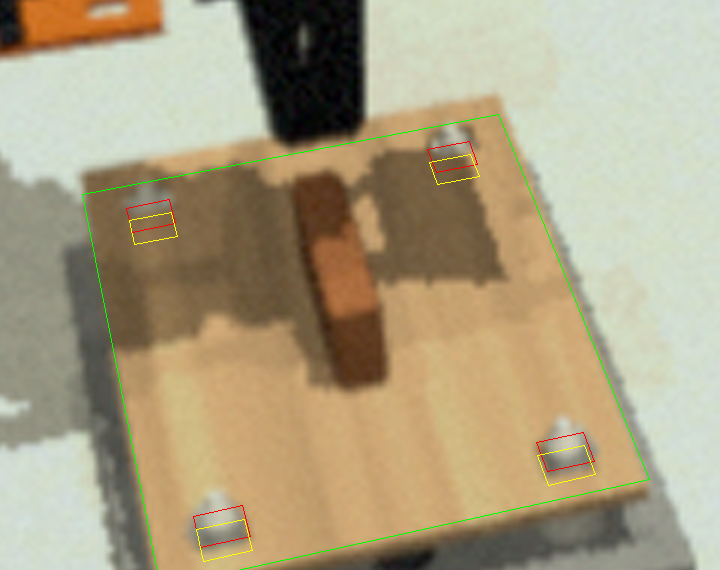

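The near end stays at about 31 mm with nothing touching it, so it has latched. The far end is still up. On to press_m.

Emit:
apply_moves(
  delta_pos=[
    [0,0,3],
    [0,0,6],
    [0,0,6.8],
    [0.5,0,6.8],
    [2,0,6.8],
    [4,0,6.8],
    [5.3,0,6.8],
    [5.3,0,6.8],
    [5.3,0,6.8],
  ],
  yaw=[0,0,0,0,0,0,0,0,0],
  gripper=[0,0,0,0,0,0,0,0,0],
)

```text
clock: 16.08
tool_pos: [0.4807, -0.1772, 0.0658]
eef_rot: [0.707, -0.039, -0.705, -0.038]
contact_force: [0.8, 0.2, 0.3]
opening: 0.005
```

```bash
python3 look2.py 15 .031 abs;  python3 -c "
from h import *
print(delta((.480,-.1775,.06),-0.105+np.pi/2),get_state()['q'])"
```

```text
16.0833 [ 0.48069516 -0.1771755   0.06579955] [0.77358202 0.20504943 0.28097518] tooly yaw 3.032708546586833 [ 1.55354215e-03 -9.64260407e-04 -9.99998328e-01]
(array([0.68, 0.01, 0.07]), np.float64(-0.0042)) [ 0.28797436  0.86040421 -0.04102879  2.03942196  0.13362607  0.24112985
 -1.54845932]
```

View pics/scene15.png

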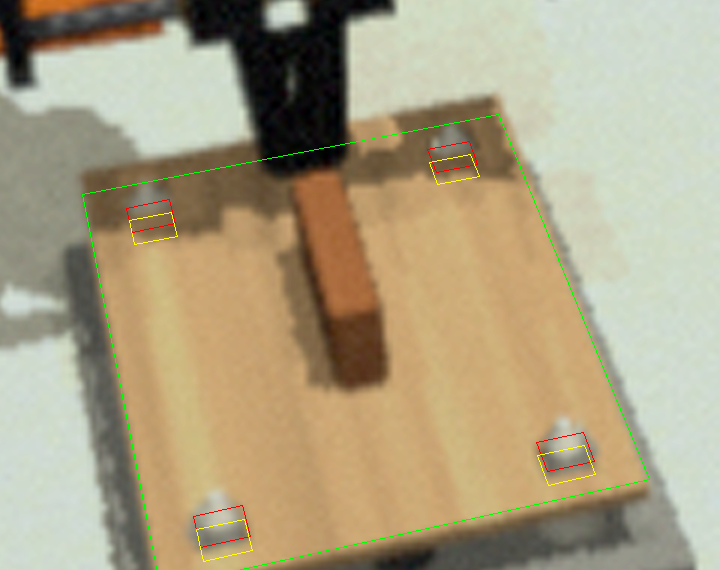

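Emit:
apply_moves(
  delta_pos=[
    [0.3,0,0],
    [0.5,0,0.05],
    [0.7,0,0.05],
    [0.8,0,0.05],
    [0.8,0,0.05],
  ],
  yaw=[0,0,0,0,0],
  gripper=[0,0,0,0,0],
)

```text
clock: 16.6
tool_pos: [0.4801, -0.1774, 0.0588]
eef_rot: [0.707, -0.039, -0.705, -0.038]
contact_force: [0.6, -0.8, 0.1]
opening: 0.008
```

Emit:
apply_moves(
  delta_pos=[
    [0.1,0,0],
    [0.2,0,0],
    [0.25,0,0],
    [0.3,0,0],
  ],
  yaw=[0,0,0,0],
  gripper=[0,0,0,0],
)

```text
clock: 16.93
tool_pos: [0.4801, -0.1775, 0.0569]
eef_rot: [0.707, -0.039, -0.705, -0.038]
contact_force: [-1.5, 0.7, 14.9]
opening: 0.004
```

Emit:
apply_moves(
  delta_pos=[
    [0.1,0,0],
    [0.2,0,0],
    [0.2,0,0],
    [0.2,0,0],
  ],
  yaw=[0,0,0,0],
  gripper=[0,0,0,0],
)

```text
clock: 17.27
tool_pos: [0.48, -0.1775, 0.0561]
eef_rot: [0.707, -0.039, -0.705, -0.038]
contact_force: [-2.5, 1.1, 12.6]
opening: 0.006
```

Emit:
apply_moves(
  delta_pos=[
    [0.2,0,0],
    [0.25,0,0],
    [0.3,0,0],
    [0.3,0,0],
  ],
  yaw=[0,0,0,0],
  gripper=[0,0,0,0],
)

```text
clock: 17.6
tool_pos: [0.4799, -0.1774, 0.0539]
eef_rot: [0.707, -0.039, -0.705, -0.038]
contact_force: [-1.4, 0.4, 10.9]
opening: 0.005
```

Emit:
apply_moves(
  delta_pos=[
    [0.15,0,0],
    [0.2,0,0],
    [0.25,0,0],
    [0.3,0,0],
  ],
  yaw=[0,0,0,0],
  gripper=[0,0,0,0],
)

```text
clock: 17.93
tool_pos: [0.4799, -0.1774, 0.052]
eef_rot: [0.708, -0.039, -0.704, -0.038]
contact_force: [-2.6, 0.6, 12.5]
opening: 0.005
```

Emit:
apply_moves(
  delta_pos=[
    [0.15,0,0],
    [0.2,0,0],
    [0.25,0,0],
    [0.3,0,0],
  ],
  yaw=[0,0,0,0],
  gripper=[0,0,0,0],
)

```text
clock: 18.27
tool_pos: [0.4799, -0.1775, 0.0497]
eef_rot: [0.708, -0.04, -0.704, -0.038]
contact_force: [-1.8, 1.6, 11.5]
opening: 0.006
```

Emit:
apply_moves(
  delta_pos=[
    [0.15,0,0],
    [0.2,0,0],
    [0.25,0,0],
    [0.25,0,0],
  ],
  yaw=[0,0,0,0],
  gripper=[0,0,0,0],
)

```text
clock: 18.6
tool_pos: [0.4799, -0.1775, 0.0494]
eef_rot: [0.708, -0.04, -0.704, -0.038]
contact_force: [-3.3, 2.0, 26.0]
opening: 0.005
```

Emit:
apply_moves(
  delta_pos=[
    [0.15,0,0],
    [0.25,0,0],
    [0.3,0,0],
    [0.3,0,0],
  ],
  yaw=[0,0,0,0],
  gripper=[0,0,0,0],
)

```text
clock: 18.93
tool_pos: [0.4798, -0.1775, 0.0494]
eef_rot: [0.709, -0.04, -0.703, -0.037]
contact_force: [-4.6, 2.5, 33.1]
opening: 0.004
```

The stop is dead at 33 N with no movement. I'll back off and look.

Emit:
apply_moves(
  delta_pos=[
    [-0.3,0,0],
    [-1,0,0],
    [-3,0,0],
    [-6,0,0],
    [-9,0,3],
    [-12,0,6],
    [-12,0,9],
    [-12,0,9],
  ],
  yaw=[0,0,0,0,0,0,0,0],
  gripper=[0,0,0,0,0,0,0,0],
)

```text
clock: 19.6
tool_pos: [0.3821, -0.1666, 0.1699]
eef_rot: [-0.706, 0.041, 0.706, 0.038]
contact_force: [-0.8, -0.2, -0.4]
opening: 0.008
```

```bash
python3 look2.py 16 .031 abs
```

```text
19.6 [ 0.38211022 -0.16661052  0.16985263] [-0.84852439 -0.16910135 -0.36737161] tooly yaw 3.0299369078481853 [-5.79594724e-04 -3.54116571e-03 -9.99993562e-01]
```

View pics/scene16.png

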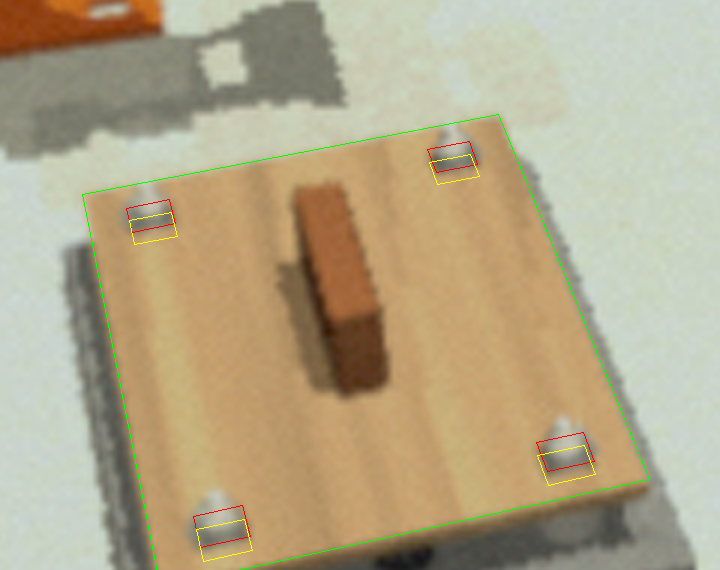

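View pics/top16.png

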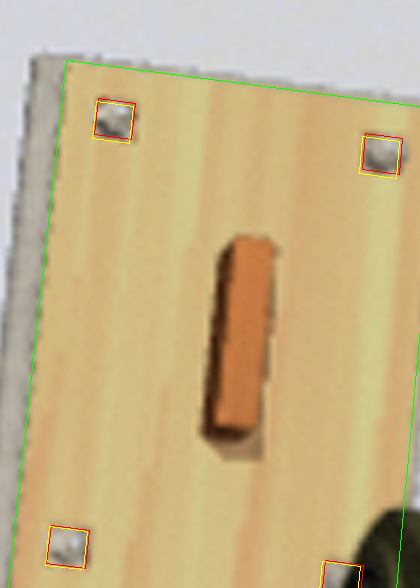

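All edges now match an underside of 31 mm. The first end stopped about 1 mm higher in TCP reading than the second, while the board was tilted. There is plenty of time, so I'll give that end a confirming touch to be sure both of its posts clicked.

```bash
python3 -c "
from h import *
print(delta((.623,-.1925,.12),-0.105+np.pi/2),delta((.623,-.1925,.06),-0.105+np.pi/2))"
```

```text
(array([  5.07,  -0.08, -23.53]), np.float64(-0.0051)) (array([ 11.07,  -0.1 , -23.48]), np.float64(-0.0051))
```

Emit:
apply_moves(
  delta_pos=[
    [0,0,-3],
    [0,0,-7],
    [0,0,-11],
    [0,0,-15],
    [1,0,-19],
    [3,-0.1,-22.5],
    [5,-0.1,-23.5],
    [8,-0.1,-23.5],
    [10.5,-0.1,-23.5],
    [10.5,-0.1,-23.5],
  ],
  yaw=[0,0,0,0,0,0,0,0,0,0],
  gripper=[0,0,0,0,0,0,0,0,0,0],
)

```text
clock: 20.53
tool_pos: [0.6205, -0.191, 0.0596]
eef_rot: [-0.705, 0.039, 0.707, 0.038]
contact_force: [-0.3, 0.5, -1.2]
opening: 0.0
```

```bash
python3 -c "
from h import *
print(delta((.6225,-.1925,.054),-0.105+np.pi/2),axes()[1][:,0],get_state()['tool_pos'])"
```

```text
(array([ 0.56,  0.12, -0.21]), np.float64(-0.0041)) [-0.00223824 -0.00154623 -0.9999963 ] [ 0.62051455 -0.1910494   0.05957408]
```

Emit:
apply_moves(
  delta_pos=[
    [0.2,0.1,-0.2],
    [0.4,0.1,-0.2],
    [0.5,0.1,-0.2],
    [0.55,0.1,-0.2],
    [0.55,0.1,-0.2],
  ],
  yaw=[0,0,0,0,0],
  gripper=[0,0,0,0,0],
)

```text
clock: 20.95
tool_pos: [0.6232, -0.1925, 0.0553]
eef_rot: [-0.706, 0.039, 0.706, 0.038]
contact_force: [0.2, 1.2, -0.5]
opening: 0.004
```

Emit:
apply_moves(
  delta_pos=[
    [0.1,0,0],
    [0.2,0,0],
    [0.3,0,0],
    [0.4,0,0],
    [0.4,0,0],
  ],
  yaw=[0,0,0,0,0],
  gripper=[0,0,0,0,0],
)

```text
clock: 21.37
tool_pos: [0.623, -0.1925, 0.0511]
eef_rot: [-0.706, 0.039, 0.706, 0.038]
contact_force: [-0.2, 0.0, 0.6]
opening: 0.003
```

Emit:
apply_moves(
  delta_pos=[
    [0.1,0,0],
    [0.2,0,0],
    [0.3,0,0],
    [0.3,0,0],
    [0.3,0,0],
  ],
  yaw=[0,0,0,0,0],
  gripper=[0,0,0,0,0],
)

```text
clock: 21.78
tool_pos: [0.6232, -0.1925, 0.0497]
eef_rot: [0.706, -0.039, -0.706, -0.038]
contact_force: [-3.1, 1.5, 12.7]
opening: 0.005
```

Emit:
apply_moves(
  delta_pos=[
    [0.1,0,0],
    [0.2,0,0],
    [0.3,0,0],
    [0.35,0,0],
    [0.35,0,0],
  ],
  yaw=[0,0,0,0,0],
  gripper=[0,0,0,0,0],
)

```text
clock: 22.2
tool_pos: [0.6232, -0.1926, 0.0495]
eef_rot: [0.706, -0.04, -0.706, -0.038]
contact_force: [-6.6, 0.8, 22.8]
opening: 0.004
```

The reading is 49.5 mm here against 49.4 mm at the other end, so both ends are on the collars. I'll retreat and run the last check.

Emit:
apply_moves(
  delta_pos=[
    [-0.3,0,0],
    [-1,0,0],
    [-4,0,0],
    [-8,0,0],
    [-12,0,2],
    [-14,0,6],
    [-14,0,10],
    [-14,0,14],
    [-14,0,18],
    [-14,0,20],
  ],
  yaw=[0,0,0,0,0,0,0,0,0,0],
  gripper=[0,0,0,0,0,0,0,0,0,0],
)

```text
clock: 23.03
tool_pos: [0.418, -0.1698, 0.1897]
eef_rot: [-0.704, 0.04, 0.708, 0.038]
contact_force: [-0.9, 0.1, -0.0]
opening: 0.007
```

```bash
python3 look2.py 17 .031 abs; python3 -c "
from h import *
cv2.imwrite('pics/scene18.png',snapshot('scene')[:,:,::-1])"
```

```text
23.0333 [ 0.41799665 -0.16979778  0.18968933] [-0.92772481  0.0702762  -0.0182686 ] tooly yaw 3.0306930159395544 [-0.00586356 -0.00190601 -0.99998099]
```

View pics/scene17.png

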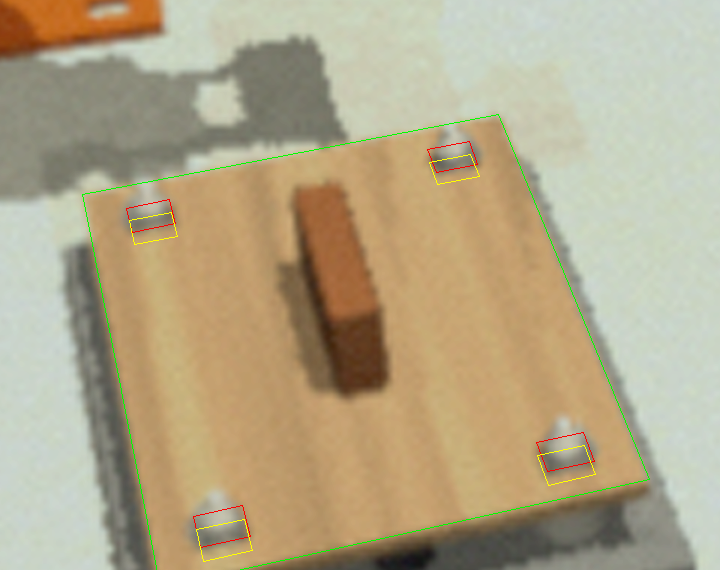

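View pics/scene18.png

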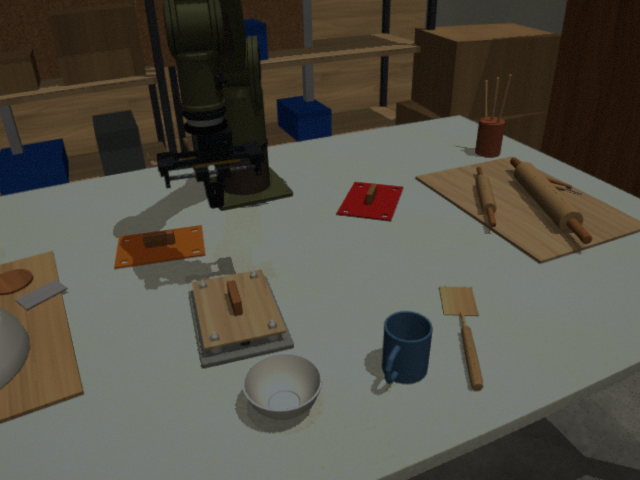

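The board lies flat on the base around (238,310), with its four posts standing through. The mug (407,347), bowl (283,387) and tool (470,340) are where they were, and the arm is clear.

```bash
python3 -c "
from plant import *
print(finish_job())"
```

```text
the job is handed in; nothing more can be done
None
```

The plywood cover is on the mould base with all four posts through its holes. Both short ends are pressed home, and I handed the job in at about 23 s.

- **Placing:** I lifted the board by its rib, lined it up with the base using both cameras, and let go once it rested on the barbs.
- **Pressing:** I pressed the +x end first, to about 30 N, then the −x end, to about 33 N. These are readings at the end of each move, so a brief peak in between would not show.
- **Last checks:** With nothing touching the board, its outline matches an underside of about 31 mm all round, so all four barbs appear to have clicked. The mug, bowl and modelling tool look to be where they were.
- **One disagreement:** The +x end first stopped about 1 mm higher than the −x end did later, with the board still tilted. I went back and pressed the +x end again, to about 23 N. It stopped at 49.5 mm tool height against 49.4 mm at the other end, so both ends agree.

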